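# Set up the covered cup drainer and put the mugs in it

## Task

Put the washed mugs away in the covered cup drainer beside the sink: lift its clear cover right up, lay its two loose steel bars straight across from end to end, one in each pair of notches, then stand every mug, still upside down, across the two bars in one row with its handle pointing straight to the front of the drainer, the side with the cover's handle. Last, lower the cover gently until it is fully shut, and leave the kettle, tumbler, tea strainer and bamboo box alone.

Things in the scene. Friction and masses are not known exactly. Their poses are not given: they have to be found in the camera images.
- drainer: Fixed cup drainer: grey tray 158 mm deep (x), 312 mm long (y), floor at 12 mm, front and back walls 24 mm high. At each end a ledge 18 mm wide (centre y = +-137 mm), top 45 mm above the worktop, and outside it an end wall 64 mm high (inner face y = +-146 mm). Origin: on the worktop below the row's middle; -x is the front (cover-handle side), +x the hinge side, z up
- seat_front (a point): Where the middle of a bar's underside lies when seated in the front pair of notches (drainer x = -18 mm, y = 0, z = 45 mm). Each ledge has two notches open upwards, 18 mm wide along x, floors at 45 mm, at x = -18 and +18 mm, between teeth 11 mm high. Axes as the drainer's
- seat_back (a point): The same for the back pair of notches (drainer x = +18 mm, y = 0, z = 45 mm)
- cover (a joint): Hinge of the clear cover, rad: 0 shut on its stop, 1.75 fully open. It (0.45 kg) is a clear box lid 306 mm long, 139 mm deep, 83 mm high, open below, its top at 149 mm when shut. Opening, its front rises and swings over to +x; open it stands 0.25 m high. The hinge is stiff: the cover stays at any angle where it is left; about 4 N at its handle lifts it, 0.5 to 3 N lowers it
- cover_hinge (a point): Middle of the cover's hinge line, 68 mm behind (+x) and 66 mm above the drainer's origin; its y axis lies along the hinge; fixed to the drainer
- cover_handle (a point): Middle of the cover's handle: round bar 12 mm in diameter, 104 mm long, parallel to the hinge, its axis 45 mm in front of the cover's front wall on two posts 90 mm apart; 184 mm in front of and 55 mm above the hinge line when shut; moves with the cover. It turns in the fingers: it can be pinched from above, front to back, all the way
- bar1: Loose drainer bar: straight square steel tube 284 mm long (along its x), 12 x 12 mm, 0.11 kg. Origin: middle of its underside, 6 mm below its axis; z up. Either bar fits either pair of notches, either way round
- bar2: The second drainer bar, the same as bar1
- mug1: Orange ceramic mug standing upside down (mouth down, closed base up): round body 58 mm in diameter, 75 mm tall (the top 8 mm narrows to 51 mm), loop handle reaching 54 mm from the axis. About 0.22 kg. Origin: on its axis at its lower (mouth) end; z up, +x towards its handle. None if it is not there this time
- mug2: White ceramic mug standing upside down (mouth down, closed base up): round body 58 mm in diameter, 75 mm tall (the top 8 mm narrows to 51 mm), loop handle reaching 54 mm from the axis. About 0.22 kg. Origin: on its axis at its lower (mouth) end; z up, +x towards its handle. None if it is not there this time
- mug3: White ceramic mug standing upside down (mouth down, closed base up): round body 58 mm in diameter, 75 mm tall (the top 8 mm narrows to 51 mm), loop handle reaching 54 mm from the axis. About 0.22 kg. Origin: on its axis at its lower (mouth) end; z up, +x towards its handle. None if it is not there this time
- mug1_handle (a point): Outer middle of the handle of mug1: 50 mm from its axis along its +x, 42 mm above its origin
- mug2_handle (a point): Outer middle of the handle of mug2: 50 mm from its axis along its +x, 42 mm above its origin
- mug3_handle (a point): Outer middle of the handle of mug3: 50 mm from its axis along its +x, 42 mm above its origin
- kettle: Chrome kettle on a black base, 160 mm in diameter, 200 mm high, handle to its +y; leave alone. Origin: centre of its underside
- tumbler: Glass tumbler, 70 mm in diameter, 100 mm high; leave alone. Origin: centre of its underside
- strainer: Steel tea strainer, bowl 72 mm wide and 28 mm high, handle 125 mm along its +x; leave alone. Origin: under its bowl
- bamboo_box: Small closed bamboo box 124 x 104 x 77 mm; leave alone. Origin: centre of its underside

How it is judged:
On the way, in this order (a step that is already met when the one before it is completed fails the run):
1. the cover has been lifted up (value of joint cover above 1.2 rad), for 0.2 s.
2. both bars lie across the drainer in their notches, one in front and one behind (((distance between bar1 and seat_front below 0.01 m and angle between the x axis of each of bar1, bar2 and the y axis of drainer, either way round below 0.06 rad and linear speed of each of bar1, bar2 below 0.03 m/s and distance between bar2 and seat_back below 0.01 m) or (distance between bar2 and seat_front below 0.01 m and angle between the x axis of each of bar2, bar1 and the y axis of drainer, either way round below 0.06 rad and linear speed of each of bar2, bar1 below 0.03 m/s and distance between bar1 and seat_back below 0.01 m))), for 0.2 s.
3. every mug stands on the two bars, handle to the front, with the cover still up (((distance between bar1 and seat_front below 0.01 m and angle between the x axis of each of bar1, bar2 and the y axis of drainer, either way round below 0.06 rad and linear speed of each of bar1, bar2 below 0.03 m/s and distance between bar2 and seat_back below 0.01 m) or (distance between bar2 and seat_front below 0.01 m and angle between the x axis of each of bar2, bar1 and the y axis of drainer, either way round below 0.06 rad and linear speed of each of bar2, bar1 below 0.03 m/s and distance between bar1 and seat_back below 0.01 m)) and x of mug1 in the frame of drainer between -0.016 and 0.016 m and y of mug1 in the frame of drainer between -0.115 and 0.115 m and z of mug1 in the frame of drainer between 0.052 and 0.062 m and angle between each of mug1, mug2, mug3's own z axis and vertical below 0.08 rad and angle between the x axis of each of mug1, mug2, mug3 and the x axis of drainer, either way round below 0.35 rad and x of each of mug1_handle, mug2_handle, mug3_handle in the frame of drainer below -0.025 m and linear speed of each of mug1, mug2, mug3 below 0.03 m/s and x of mug2 in the frame of drainer between -0.016 and 0.016 m and y of mug2 in the frame of drainer between -0.115 and 0.115 m and z of mug2 in the frame of drainer between 0.052 and 0.062 m and x of mug3 in the frame of drainer between -0.016 and 0.016 m and y of mug3 in the frame of drainer between -0.115 and 0.115 m and z of mug3 in the frame of drainer between 0.052 and 0.062 m and value of joint cover above 0.6 rad), for 0.2 s.
At the end, for the whole second after the job is handed in: Bars seated across in both notch pairs (within 10 mm, 0.06 rad); every mug upright on both bars (16 mm of the row line, 115 mm along it, 5 mm in height, tilt under 0.08 rad), handle to the front within 0.35 rad; all at rest; cover shut (under 0.035 rad) (((distance between bar1 and seat_front below 0.01 m and angle between the x axis of each of bar1, bar2 and the y axis of drainer, either way round below 0.06 rad and linear speed of each of bar1, bar2 below 0.03 m/s and distance between bar2 and seat_back below 0.01 m) or (distance between bar2 and seat_front below 0.01 m and angle between the x axis of each of bar2, bar1 and the y axis of drainer, either way round below 0.06 rad and linear speed of each of bar2, bar1 below 0.03 m/s and distance between bar1 and seat_back below 0.01 m)) and x of mug1 in the frame of drainer between -0.016 and 0.016 m and y of mug1 in the frame of drainer between -0.115 and 0.115 m and z of mug1 in the frame of drainer between 0.052 and 0.062 m and angle between each of mug1, mug2, mug3's own z axis and vertical below 0.08 rad and angle between the x axis of each of mug1, mug2, mug3 and the x axis of drainer, either way round below 0.35 rad and x of each of mug1_handle, mug2_handle, mug3_handle in the frame of drainer below -0.025 m and linear speed of each of mug1, mug2, mug3 below 0.03 m/s and x of mug2 in the frame of drainer between -0.016 and 0.016 m and y of mug2 in the frame of drainer between -0.115 and 0.115 m and z of mug2 in the frame of drainer between 0.052 and 0.062 m and x of mug3 in the frame of drainer between -0.016 and 0.016 m and y of mug3 in the frame of drainer between -0.115 and 0.115 m and z of mug3 in the frame of drainer between 0.052 and 0.062 m and value of joint cover below 0.035 rad); the robot touches nothing.
It fails at once if with mugs in the drainer, the cover came down fast onto its stop (over 1 rad/s in the last 0.3 rad) (value of joint cover below 0.3 rad and velocity of joint cover below -1 rad/s and height (world z) of any of mug1, mug2, mug3 above 0.04 m).
It fails at once if the kettle, tumbler, strainer or bamboo box was moved more than 25 mm (distance of any of kettle, tumbler, strainer, bamboo_box from where it was at the start of the episode above 0.025 m).
Of mug1, mug2, mug3 only 2 to 3 are there at a start; the rules pass over those that are not, and their reading is None.
At some moment in a run one of bar1, bar2 may be knocked a few centimetres aside while the robot is not near it.
Once in a run the grip may slacken for a moment while it holds something.
It also fails if it takes over 210 s, if anything falls off the work surface, if the arm or the gripper's body presses on something with over 40 N, if the wrist force passes 120 N, or if a joint passes its speed limit or range.

## Robot

A 6-joint arm with a two-finger parallel gripper is mounted at the origin on the work surface. World frame = base frame: x ahead of the robot, y to its left, z up, the work surface at z = 0. Lengths are in m, angles in rad, forces in N, time in s.
With the tool pointing down it reaches from about 0.35 to 0.85 m from the base axis. Payload 8.1 kg.
Tool frame: the origin (TCP) lies between the finger pads; the fingertips stand 25 mm ahead of it and the grasp point (between the pads) lies 6 mm ahead of it; z points along the fingers, y is the line along which they close (so a half turn about z gives the same grasp; the last joint's range is limited). The gripper opens to 93 mm and grips with 3 to 60 N. Pads are 15 mm wide; open, the fingers measure 128 mm over their backs; the gripper's body (75 mm by 188 mm) begins 65 mm behind the grasp point.
Start: joints at [1.04, 0.13, 1.488, -0, 1.523, -0.085], TCP at [0.259, 0.541, 0.244] pointing down, gripper open.
Joint ranges: [-2.96, 2.96], [-0.89, 2.26], [0.02, 2.5], [-1.34, 4.48], [0, 2.73], [-2.66, 2.66]. Speed limits (rad/s): [2.39, 2.39, 2.79, 3.14, 3.14, 3.14].

## Interface

Orientations are given as a rotation vector (axis times angle).
In Python, from plant import robot gives the robot as it stands.
- The arm moves only by the tool arm_command, never from a script. Its argument "increments" is text: rows parted by semicolons, each of 5 numbers parted by spaces: the closure, from 0 (fully open) to 1 (shut), then the shift along the tool's x, y, z in mm, then the turn about the tool's z in rad. A call has 1 to 5 rows; each row is the pose to reach, as a shift and turn from the pose commanded when the call began, along the tool's axes at that moment; what a row does not reach only later rows make up. A row lasts 1/10 s, in which the tool goes at most 50 mm and 8.59 degrees, less where a joint would pass 70% of its speed; a pose out of reach is approached as far as the arm can. A call with a gripper value outside its range is refused whole. The fingers move at their own pace and stop on an object; "grip_force" is the grip in N (left out, the last holds). Time passes only in rows, so rows that repeat a pose let the fingers close. It gives the time, the measured TCP pose, the force, the opening and the grip force at its end, in the units of the state.
- robot.read_state(): the state, without advancing time (a new reading comes with each control period).
- robot.read_camera(name): name is "scene" or "top" or "wrist"; returns the picture (400x640x3 uint8, blue, green, red); there is no depth.
- robot.camera_model(name): a dict with "fx", "fy", "cx", "cy" (pixels), "D" ([k1, k2, p1, p2, k3] as OpenCV has them; the pictures are not rectified), "eye" and "rotation" of the camera in the world. Camera axes: x right, y down, z forward; pixel columns grow to the right and rows downward; lengths in m; the calibration is good to about 2 mm. A picture is of the moment at which its call begins: read the wrist's pose just before it. camera_model takes no time and is no camera call; for the wrist camera it gives the pose at the moment of the call.
- robot.close_job(): hands the job in; it is judged then, once.
The state is a dict: "t": time; "q": joint angles; "dq": joint speeds; "joint_torque": joint torques, N m; "tool_pos": TCP position; "orientation": TCP orientation; "force": force on the tool from outside, world axes, zero at the start; "wrist_torque": the same for the moment, N m; "opening": finger opening in m; "gripper_force": force on a finger pad.
Only numpy, scipy, OpenCV 4.12 (cv2) and the standard library are available. Lean on these libraries where they do the work, as an engineer would, in place of code of your own. Each camera call takes 0.05 s, during which the arm holds its last target. There are 200 camera calls.

## Working session

There is one attempt and no reset: what is moved stays moved. The work goes in short steps, Python scripts to look and compute and a tool call to move; the robot and the scene stay as the last step left them, time stands still between calls to the robot, and variables do not carry over. Pictures are saved under pics/ and viewed, at most 14 in all, crops included, and the job is handed in when it is done.

Besides the shell and the picture viewer there is one more tool, called after ">>>" by a JSON object that holds its "op" and its "data". arm_command: Moves the arm, as the interface text tells. Its arguments: {"type":"object","properties":{"increments":{"type":"string"},"grip_force":{"type":"number"}},"required":["increments"]}

```bash
ls; mkdir -p pics; cat > h.py <<'E'
import numpy as np, cv2
from scipy.spatial.transform import Rotation as R
from plant import robot
def ray(name,px,m=None):
    m=m or robot.camera_model(name)
    K=np.array([[m['fx'],0,m['cx']],[0,m['fy'],m['cy']],[0,0,1.]])
    u=cv2.undistortPoints(np.array([[px]],float),K,np.array(m['D'],float)).reshape(2)
    Rm=np.array(m['rotation'],float)
    if Rm.shape!=(3,3): Rm=R.from_rotvec(Rm).as_matrix()
    return np.array(m['eye']),Rm@np.array([u[0],u[1],1.])
def at_z(name,px,z,m=None):
    e,d=ray(name,px,m); return e+d*(z-e[2])/d[2]
def tri(obs):
    A=np.zeros((3,3));b=np.zeros(3)
    for e,d in obs:
        d=d/np.linalg.norm(d);P=np.eye(3)-np.outer(d,d);A+=P;b+=P@e
    x=np.linalg.solve(A,b); return x,[np.linalg.norm(np.cross(x-e,d/np.linalg.norm(d))) for e,d in obs]
def proj(name,X,m=None):
    m=m or robot.camera_model(name)
    K=np.array([[m['fx'],0,m['cx']],[0,m['fy'],m['cy']],[0,0,1.]])
    Rm=np.array(m['rotation'],float)
    if Rm.shape!=(3,3): Rm=R.from_rotvec(Rm).as_matrix()
    rv,_=cv2.Rodrigues(Rm.T); return cv2.projectPoints(np.atleast_2d(np.array(X,float)),rv,-Rm.T@np.array(m['eye']),K,np.array(m['D'],float))[0].reshape(-1,2)
def snap(name,fn,crop=None,scale=1):
    im=np.array(robot.read_camera(name)); cv2.imwrite('pics/raw_'+fn,im)
    if crop: x0,y0,x1,y1=crop; im=im[y0:y1,x0:x1]
    if scale!=1: im=cv2.resize(im,None,fx=scale,fy=scale,interpolation=cv2.INTER_CUBIC)
    cv2.imwrite('pics/'+fn,im)
def st():
    s=robot.read_state(); Rt=R.from_rotvec(s['orientation']).as_matrix()
    print('t',round(s['t'],2),'pos',np.round(s['tool_pos'],4),'q',np.round(s['q'],3),'open',s['opening'],'F',np.round(s['force'],1)); print(np.round(Rt,3)); return s,Rt
E
python3 - <<'E'
from h import *
st()
snap('scene','s0.png');snap('top','t0.png')
for n in('scene','top','wrist'): print(n,robot.camera_model(n))
E
```

```text
pics
t 0.0 pos [0.2584 0.5409 0.2425] q [ 1.04   0.131  1.489 -0.     1.523 -0.085] open 0.09286419984946465 F [-0.   0.4  0.8]
[[-0.902  0.431 -0.001]
 [ 0.431  0.902 -0.002]
 [ 0.    -0.002 -1.   ]]
scene {'fx': 378.70073671342846, 'fy': 378.70073671342846, 'cx': 314.8085624266084, 'cy': 195.46110447281487, 'D': array([-0.02268872,  0.        ,  0.        ,  0.        ,  0.        ]), 'eye': array([1.13687954, 0.09321771, 1.0357825 ]), 'rotation': array([-1.80661835, -2.10966932,  0.54458335])}
top {'fx': 451.54919753291404, 'fy': 451.54919753291404, 'cx': 317.21349396174287, 'cy': 202.50789904110738, 'D': array([-0.07804663,  0.        ,  0.        ,  0.        ,  0.        ]), 'eye': array([ 0.39170071, -0.00809318,  1.37980001]), 'rotation': array([-2.09510204,  2.15608377, -0.17769239])}
wrist {'fx': 339.3422812134986, 'fy': 339.3422812134986, 'cx': 317.5081752738013, 'cy': 194.36404515089376, 'D': array([-0.06066085,  0.        ,  0.        ,  0.        ,  0.        ]), 'eye': array([0.20004314, 0.57099064, 0.38357259]), 'rotation': array([2.47812825, 1.56385953, 0.18728499])}
```

View pics/s0.png

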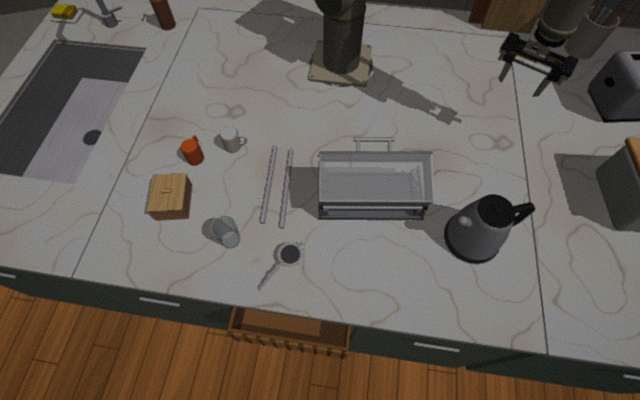

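View pics/t0.png

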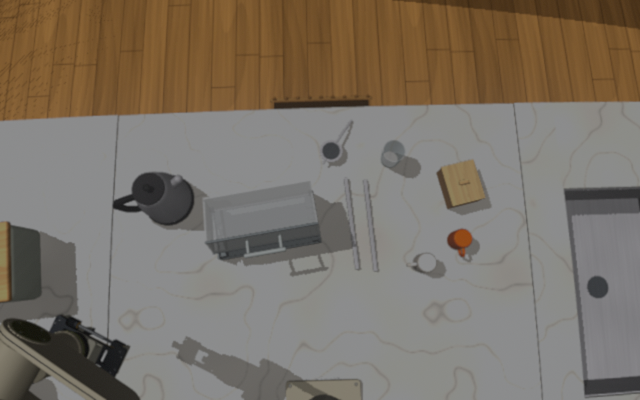

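Scene view: the orange mug is at (192,152), the white mug at (231,139), the bars at (268,185) and (286,188), and the drainer is centred near (375,185) with the cover handle at (375,143). There are two mugs this time. The top view agrees: bars at (352,225) and (371,225), mugs at (461,240) and (427,263). I'll enlarge both.

```bash
python3 - <<'E'
import cv2
a=cv2.imread('pics/raw_t0.png')[170:280,195:395]; b=cv2.imread('pics/raw_s0.png')[110:240,250:450]
cv2.imwrite('pics/tz.png',cv2.resize(a,None,fx=4,fy=4,interpolation=cv2.INTER_CUBIC))
cv2.imwrite('pics/sz.png',cv2.resize(b,None,fx=4,fy=4,interpolation=cv2.INTER_CUBIC))
E
```

```text
(no output)
```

View pics/tz.png

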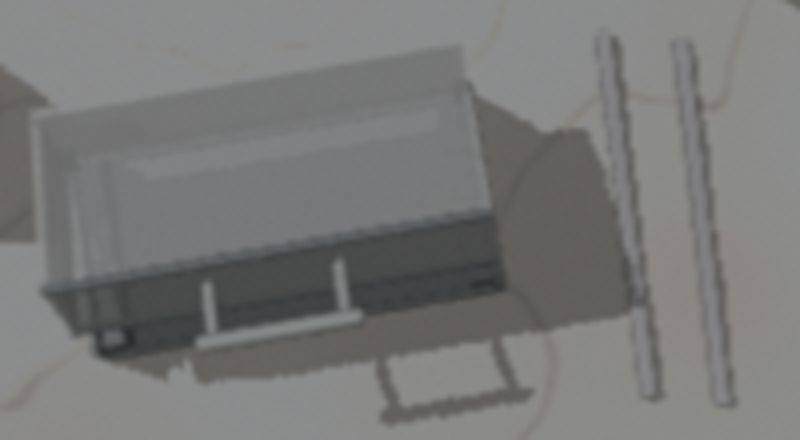

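View pics/sz.png

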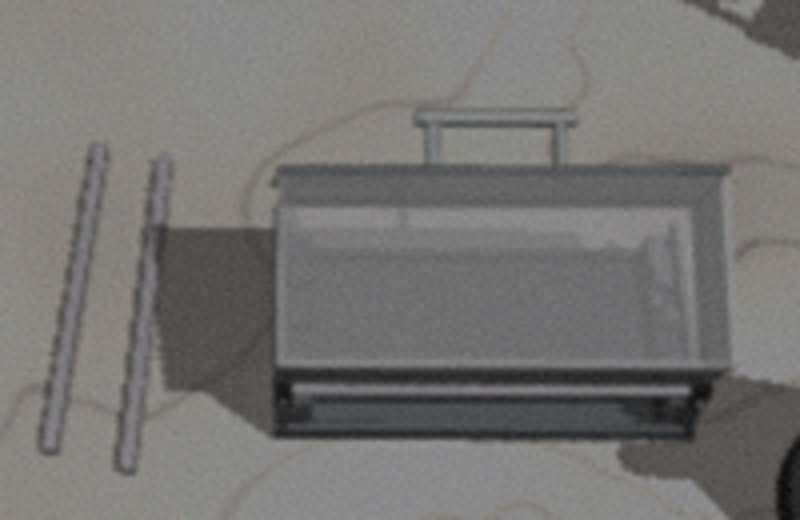

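The enlarged views show the handle ends at (197,342)/(362,318) in top and (577,117)/(415,117) in scene. They also show the cover's top corners and the ends of the bars. I'll triangulate from these.

```bash
cat > m.py <<'E'
from h import *
T=lambda p:((p[0]+.5)/4-.5+195,(p[1]+.5)/4-.5+170)
S=lambda p:((p[0]+.5)/4-.5+250,(p[1]+.5)/4-.5+110)
F={'hL':((197,342),(577,117)),'hR':((362,318),(415,117)),
'cFL':((42,290),(728,172)),'cFR':((492,212),(278,172)),'cBL':((32,110),(728,367)),'cBR':((462,45),(277,367)),
'b1far':((604,36),(128,466)),'b1near':((651,395),(163,160)),'b2far':((682,44),(50,447)),'b2near':((724,400),(98,148))}
for k,(a,b) in F.items():
    x,r=tri([ray('top',T(a)),ray('scene',S(b))]); print(k,np.round(x,4),np.round(r,4))
for k in F:
    if k[0]=='b': print(k,np.round(at_z('top',T(F[k][0]),.012),4),np.round(at_z('scene',S(F[k][1]),.012),4))
    if k[0]=='h': print(k,np.round(at_z('top',T(F[k][0]),.121),4),np.round(at_z('scene',S(F[k][1]),.121),4))
    if k[0]=='c': print(k,np.round(at_z('top',T(F[k][0]),.149),4),np.round(at_z('scene',S(F[k][1]),.149),4))
for n,a,b in(('orange',(460,239),(190,145)),('white',(427,262),(230,131))):
    print(n,tri([ray('top',a),ray('scene',b)]))
E
python3 m.py
python3 - <<'E'
import cv2,numpy as np
a=cv2.imread('pics/raw_t0.png')[220:290,400:490]; b=cv2.imread('pics/raw_s0.png')[115:180,165:265]
a=cv2.resize(a,None,fx=6,fy=6,interpolation=cv2.INTER_CUBIC);b=cv2.resize(b,(540,351),interpolation=cv2.INTER_CUBIC)
# a 540x420
cv2.imwrite('pics/mz.png',np.vstack([a[:240*2-60],b])[:600] if 0 else cv2.resize(np.vstack([a,b]),None,fx=.777,fy=.777))
print(a.shape,b.shape)
E
cp /dev/null /dev/null
```

```text
hL [0.4684 0.2001 0.1762] [0.0014 0.0014]
hR [0.4818 0.089  0.1718] [0.0004 0.0004]
cFL [0.5052 0.3031 0.1836] [0.0016 0.0016]
cFR [0.5493 0.0008 0.1813] [0.0011 0.0011]
cBL [0.635  0.3177 0.1472] [0.0021 0.0021]
cBR [0.6746 0.0191 0.1361] [0.0013 0.0013]
b1far [ 0.7073 -0.0883  0.0084] [0.0019 0.0019]
b1near [ 0.4298 -0.1142  0.0043] [0.0011 0.0011]
b2far [ 0.6998 -0.1492  0.0056] [0.0016 0.0016]
b2near [ 0.4246 -0.17    0.0025] [0.0005 0.0005]
hL [0.472  0.2081 0.121 ] [0.4253 0.2085 0.121 ]
hR [0.4857 0.0927 0.121 ] [0.4433 0.0891 0.121 ]
cFL [0.5085 0.3105 0.149 ] [0.4793 0.3133 0.149 ]
cFR [ 5.538e-01 -1.000e-04  1.490e-01] [ 0.527  -0.0015  0.149 ]
cBL [0.6347 0.3194 0.149 ] [0.6363 0.3151 0.149 ]
cBR [0.6718 0.0176 0.149 ] [0.6811 0.0214 0.149 ]
b1far [ 0.7068 -0.09    0.012 ] [ 0.7085 -0.0857  0.012 ]
b1near [ 0.4298 -0.1147  0.012 ] [ 0.435  -0.1115  0.012 ]
b2far [ 0.6987 -0.1502  0.012 ] [ 0.7023 -0.1461  0.012 ]
b2near [ 0.4244 -0.1693  0.012 ] [ 0.4311 -0.1671  0.012 ]
orange (array([ 0.50381186, -0.41496857,  0.06990155]), [np.float64(0.0013149405483036585), np.float64(0.0013149405483036413)])
white (array([ 0.43878086, -0.30596911,  0.07913298]), [np.float64(0.004075258207565892), np.float64(0.0040752582075658465)])
(420, 540, 3) (351, 540, 3)cp: '/dev/null' and '/dev/null' are the same file
```

View pics/mz.png

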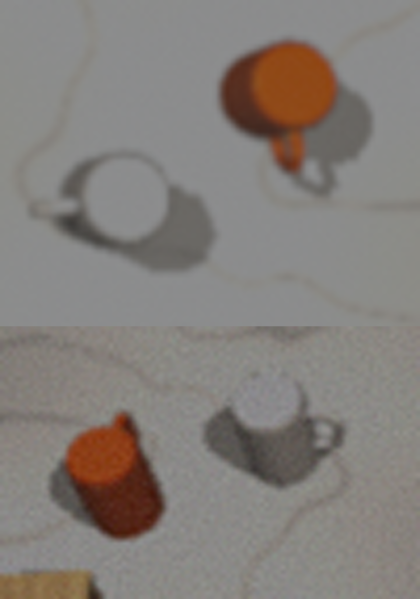

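Everything is consistent if the cover stands ajar at about 0.3 rad: the handle triangulates to z≈0.174. I'm adding a go-to calculator, and I'll measure the mugs and check how tall the gripper body is.

```bash
cat >> h.py <<'E'
PSI=0.138; O=np.array([.5656,.1572])
def D(x,y): 
    c,s=np.cos(PSI),np.sin(PSI); return O+[c*x-s*y,s*x+c*y]
def go(x,y,z,yaw=None):
    """yaw: world angle (deg) of tool y; prints tool-frame shift mm + turn"""
    s,Rt=st(); d=Rt.T@(np.array([x,y,z])-s['tool_pos'])*1e3
    t=0
    if yaw is not None:
        cur=np.degrees(np.arctan2(Rt[1,1],Rt[0,1])); t=-((yaw-cur+180)%360-180)
    n=max(np.ceil(np.linalg.norm(d)/50),np.ceil(abs(t)/8.59),1)
    print('shift',np.round(d,1),'turn',round(np.radians(t),4),'rows',n,'per row',np.round(d/n,1),round(np.radians(t)/n,4))
E
python3 - <<'E'
from h import *
go(.475,.1446,.2425,7.9)
k=540/420
A=lambda p:(p[0]*k/6+400-.4,p[1]*k/6+220-.4)
B=lambda p:(p[0]*k/5.4+165-.4,(p[1]-327)*k/5.4+115-.4)
# base(top disc) centres and handle outer points
for n,a,b,h,hs in(('orange',(293,83),(99,455),(288,166),(123,420)),('white',(125,197),(269,400),(38,208),(340,437))):
    x,r=tri([ray('top',A(a)),ray('scene',B(b))]); y,r2=tri([ray('top',A(h)),ray('scene',B(hs))])
    print(n,np.round(x,4),np.round(r,4),'at75',np.round(at_z('top',A(a),.075),4),np.round(at_z('scene',B(b),.075),4),'handle',np.round(y,4),np.round(at_z('top',A(h),.042),4))
s,Rt=st(); im=cv2.imread('pics/raw_s0.png'); p=s['tool_pos']; q=[]
for back in(59,100,140,180):
    w=np.array([p+Rt@np.array([sx*.0375,sy*.094,-back/1e3]) for sx,sy in((-1,-1),(1,-1),(1,1),(-1,1))])
    q.append(proj('scene',w))
x0,y0=480,0;c=cv2.resize(im[0:110,480:620],None,fx=5,fy=5,interpolation=cv2.INTER_CUBIC)
for w,col in zip(q,((0,0,255),(0,255,0),(255,0,0),(0,255,255))): cv2.polylines(c,[np.int32((w-[x0,y0])*5+2)],True,col,1)
cv2.imwrite('pics/g.png',c)
E
```

```text
t 0.1 pos [0.2585 0.541  0.2427] q [ 1.04   0.131  1.489 -0.     1.523 -0.085] open 0.09303330388581774 F [-0.1 -0.5 -0.4]
[[-0.902  0.431 -0.001]
 [ 0.431  0.902 -0.001]
 [ 0.    -0.002 -1.   ]]
shift [-366.3 -264.2    0.6] turn 0.9871 rows 10.0 per row [-36.6 -26.4   0.1] 0.0987
orange [ 0.5076 -0.4199  0.0738] [0.0001 0.0001] at75 [ 0.5075 -0.4195  0.075 ] [ 0.5084 -0.4193  0.075 ] handle [ 0.4579 -0.4218  0.0511] [ 0.4577 -0.4225  0.042 ]
white [ 0.4402 -0.308   0.0751] [0.0013 0.0013] at75 [ 0.4405 -0.3093  0.075 ] [ 0.44   -0.3067  0.075 ] handle [ 0.4365 -0.2613  0.0329] [ 0.4366 -0.2612  0.042 ]
t 0.1 pos [0.2585 0.541  0.2427] q [ 1.04   0.131  1.489 -0.     1.523 -0.085] open 0.09303330388581774 F [-0.1 -0.5 -0.4]
[[-0.902  0.431 -0.001]
 [ 0.431  0.902 -0.001]
 [ 0.    -0.002 -1.   ]]
```

View pics/g.png

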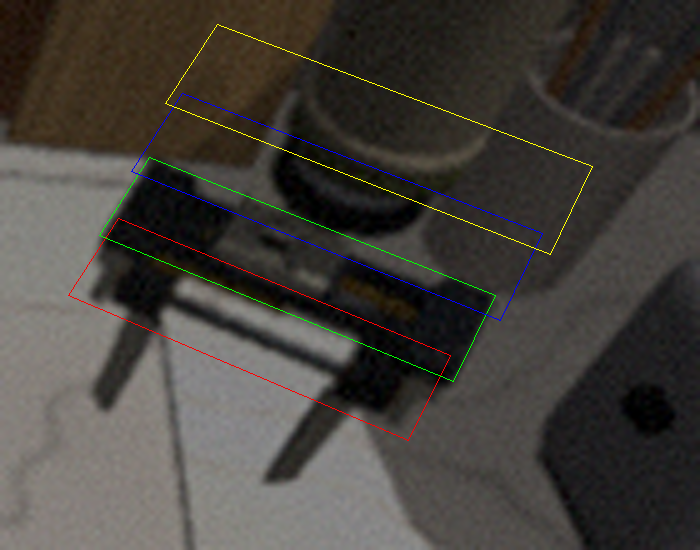

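The gripper's wide body ends about 100 mm behind the TCP (the green outline). At the back notches it will therefore pass under the open cover's front wall. Moving to the cover handle now.

>>> {"op": "arm_command", "data": {"increments": "0.6 -37 -26 0 0.1; 0.6 -74 -52 0 0.2; 0.6 -111 -79 0 0.3; 0.6 -148 -106 0 0.4; 0.6 -185 -133 0 0.5", "grip_force": 25}}

```text
t: 0.6
tool_pos: [0.3685, 0.3399, 0.2432]
orientation: [-1.436, -2.794, 0.001]
force: [1.7, -0.3, -0.0]
opening: 0.0575
gripper_force: 0.0
```

```bash
python3 -c "
from h import *
go(.475,.1446,.2425,7.9)"
```

```text
t 0.6 pos [0.3685 0.3399 0.2432] q [ 0.643 -0.138  1.757 -0.     1.523  0.021] open 0.05749355655896051 F [ 1.7 -0.3 -0. ]
[[-0.582  0.813 -0.   ]
 [ 0.813  0.582 -0.   ]
 [-0.    -0.001 -1.   ]]
shift [-220.8  -27.1    0.7] turn 0.4834 rows 5.0 per row [-44.2  -5.4   0.1] 0.0967
```

>>> {"op": "arm_command", "data": {"increments": "0.6 -44 -5.4 0 0.097; 0.6 -88 -10.8 0 0.194; 0.6 -133 -16.3 0 0.29; 0.6 -177 -21.7 0 0.387; 0.6 -221 -27 0 0.483"}}

```text
t: 1.1
tool_pos: [0.476, 0.1448, 0.2434]
orientation: [-2.063, -2.369, 0.0]
force: [0.6, -0.1, -0.2]
opening: 0.0372
gripper_force: 0.0
```

>>> {"op": "arm_command", "data": {"increments": "0.6 0 0 0 0; 0.6 0 0 0 0"}}

```text
t: 1.3
tool_pos: [0.4757, 0.1458, 0.2432]
orientation: [-2.06, -2.371, 0.001]
force: [-0.6, 0.2, -0.2]
opening: 0.0369
gripper_force: 0.0
```

```bash
python3 -c "
from h import *
snap('wrist','w1.png')
print(proj('wrist',[[.475,.1446,.174],[.475-.0072,.1446+.0515,.174],[.475+.0072,.1446-.0515,.174]]))
go(.475,.1446,.180,7.9)"
```

```text
[[314.94498171 220.28291857]
 [315.12184443 139.60650575]
 [314.80244981 291.94188673]]
t 1.35 pos [0.4753 0.1467 0.2432] q [ 0.196 -0.149  1.767  0.     1.525  0.054] open 0.037475420520619196 F [-0.3  0.8  0.3]
[[-0.142  0.99  -0.001]
 [ 0.99   0.142  0.   ]
 [ 0.    -0.001 -1.   ]]
shift [-2.1 -0.6 63.2] turn 0.0043 rows 2.0 per row [-1.  -0.3 31.6] 0.0021
```

View pics/w1.png

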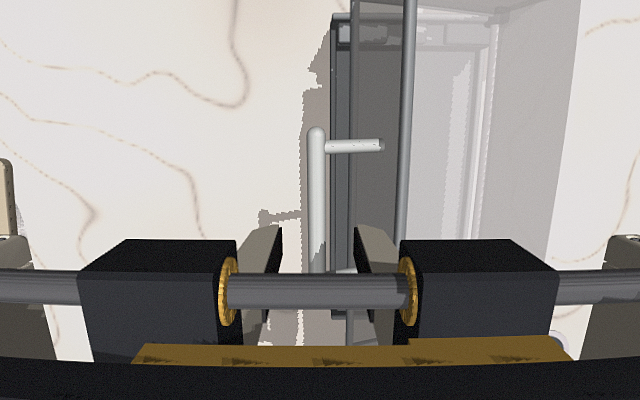

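The wrist view shows the handle bar running vertically at column 316 with its end near row 130, centred between the fingers as predicted. Descending and closing.

>>> {"op": "arm_command", "data": {"increments": "0.6 -2 0 32 0; 0.6 -2 0 63 0; 1 -2 0 63 0; 1 -2 0 63 0; 1 -2 0 63 0"}}

```text
t: 1.85
tool_pos: [0.4767, 0.1456, 0.1826]
orientation: [2.055, 2.374, 0.003]
force: [0.1, 0.3, 0.3]
opening: 0.0176
gripper_force: 0.0
```

>>> {"op": "arm_command", "data": {"increments": "1 0 0 0 0"}}

```text
t: 1.95
tool_pos: [0.475, 0.1452, 0.1825]
orientation: [-2.056, -2.373, 0.002]
force: [-4.9, 1.1, 2.5]
opening: 0.0115
gripper_force: 25.0
```

```bash
cat > arc.py <<'E'
from h import *
import sys
# handle grasp point now -> hinge arc; hinge world z .066, drainer x along tool y
s,Rt=st(); g=s['tool_pos']+Rt[:,2]*.006
r=.192; h=g[2]-.066
th=np.pi-np.arcsin(h/r)      # angle of handle, front side
if len(sys.argv)>2: th=np.arcsin(h/r) # past top
th0=np.arctan2(55,-184); print('theta now',th0-th,'hinge ahead mm',-1e3*r*np.cos(th))
ex=np.array([np.cos(PSI),np.sin(PSI),0])
for k in range(1,12):
    a=th-k*float(sys.argv[1])
    d=ex*r*(np.cos(a)-np.cos(th))+np.array([0,0,r*(np.sin(a)-np.sin(th))])
    print(k,round(th0-a,3),np.round(Rt.T@d*1e3,1))
E
python3 arc.py 0.13
```

```text
t 1.95 pos [0.475  0.1452 0.1825] q [ 1.930e-01 -1.130e-01  1.845e+00  1.000e-03  1.411e+00  5.000e-02] open 0.011491302427373697 F [-4.9  1.1  2.5]
[[-0.143  0.99  -0.002]
 [ 0.99   0.143  0.   ]
 [ 0.    -0.002 -1.   ]]
theta now 0.3227301033603762 hinge ahead mm 157.02081662772179
1 0.453 [ -0.1  15.6 -19.4]
2 0.583 [ -0.2  33.6 -36.7]
3 0.713 [ -0.2  53.7 -51.5]
4 0.843 [ -0.3  75.5 -63.5]
5 0.973 [ -0.5  98.8 -72.7]
6 1.103 [ -0.6 123.  -78.7]
7 1.233 [ -0.7 147.7 -81.5]
8 1.363 [ -0.8 172.7 -81.2]
9 1.493 [ -1.  197.4 -77.5]
10 1.623 [ -1.1 221.4 -70.7]
11 1.753 [ -1.2 244.3 -60.9]
```

>>> {"op": "arm_command", "data": {"increments": "1 0 7.5 -10 0; 1 0 15.6 -19.4 0; 1 0 24.5 -28.3 0; 1 0 33.6 -36.7 0; 1 0 53.7 -51.5 0", "grip_force": 30}}

```text
t: 2.45
tool_pos: [0.5259, 0.1526, 0.2351]
orientation: [-2.054, -2.371, 0.007]
force: [-13.4, -0.4, 11.7]
opening: 0.0112
gripper_force: 30.0
```

```bash
python3 arc.py 0.13
```

```text
t 2.45 pos [0.5259 0.1526 0.2351] q [ 1.880e-01 -1.000e-03  1.641e+00  1.000e-03  1.508e+00  4.500e-02] open 0.01117880119621307 F [-13.4  -0.4  11.7]
[[-0.143  0.99  -0.006]
 [ 0.99   0.143 -0.   ]
 [ 0.001 -0.006 -1.   ]]
theta now 0.7245112147832553 hinge ahead mm 101.30783772345124
1 0.855 [ -0.1  21.9 -11.9]
2 0.985 [ -0.2  45.2 -20.8]
3 1.115 [ -0.4  69.4 -26.7]
4 1.245 [ -0.5  94.2 -29.4]
5 1.375 [ -0.6 119.2 -28.8]
6 1.505 [ -0.7 143.8 -25. ]
7 1.635 [ -0.9 167.8 -18. ]
8 1.765 [ -1.  190.6  -8. ]
9 1.895 [ -1.1 212.    4.9]
10 2.025 [ -1.2 231.5  20.4]
11 2.155 [ -1.3 248.8  38.3]
```

>>> {"op": "arm_command", "data": {"increments": "1 0 22 -12 0; 1 0 45 -21 0; 1 0 69 -26.7 0; 1 0 94 -29.4 0; 1 0 119 -28.8 0"}}

```text
t: 2.95
tool_pos: [0.6484, 0.1703, 0.2647]
orientation: [2.056, 2.373, 0.006]
force: [-2.9, 3.1, -0.4]
opening: 0.0108
gripper_force: 30.0
```

```bash
python3 arc.py 0.13 1; rm -f x
```

```text
t 2.95 pos [0.6484 0.1703 0.2647] q [1.800e-01 3.100e-01 1.244e+00 1.000e-03 1.583e+00 3.700e-02] open 0.010770608049996992 F [-2.9  3.1 -0.4]
[[-0.143  0.99   0.004]
 [ 0.99   0.143  0.002]
 [ 0.001  0.004 -1.   ]]
theta now nan hinge ahead mm nan
1 nan [nan nan nan]
2 nan [nan nan nan]
3 nan [nan nan nan]
4 nan [nan nan nan]
5 nan [nan nan nan]
6 nan [nan nan nan]
7 nan [nan nan nan]
8 nan [nan nan nan]
9 nan [nan nan nan]
10 nan [nan nan nan]
11 nan [nan nan nan]arc.py:6: RuntimeWarning: invalid value encountered in arcsin
  th=np.pi-np.arcsin(h/r)      # angle of handle, front side
arc.py:7: RuntimeWarning: invalid value encountered in arcsin
  if len(sys.argv)>2: th=np.arcsin(h/r) # past top
```

>>> {"op": "arm_command", "data": {"increments": "1 0 13 1.3 0; 1 0 25 3.8 0; 1 0 37 7 0; 1 0 49 11 0; 1 0 61 16 0"}}

```text
t: 3.45
tool_pos: [0.7083, 0.1792, 0.2478]
orientation: [2.056, 2.374, 0.006]
force: [-0.5, 4.0, 4.6]
opening: 0.0112
gripper_force: 30.0
```

>>> {"op": "arm_command", "data": {"increments": "1 0 4 2 0; 1 0 4 2 0"}}

```text
t: 3.65
tool_pos: [0.713, 0.1798, 0.2453]
orientation: [2.056, 2.373, 0.008]
force: [4.1, 4.8, 2.4]
opening: 0.0113
gripper_force: 30.0
```

>>> {"op": "arm_command", "data": {"increments": "0.65 0 0 0 0; 0.65 0 0 0 0; 0.65 0 0 -30 0; 0.65 0 0 -70 0; 0.65 0 -40 -80 0"}}

```text
t: 4.15
tool_pos: [0.6764, 0.1727, 0.3268]
orientation: [2.056, 2.369, 0.008]
force: [0.5, -0.1, 2.3]
opening: 0.0326
gripper_force: 0.0
```

```bash
python3 -c "
from h import *
go(.57,-.1005,.26,-84.8)"
```

```text
t 4.15 pos [0.6764 0.1727 0.3268] q [ 0.177  0.381  1.046 -0.     1.708  0.036] open 0.03258111669034191 F [ 0.5 -0.1  2.3]
[[-0.141  0.99   0.007]
 [ 0.99   0.141  0.001]
 [-0.     0.007 -1.   ]]
shift [-255.5 -144.2   65.8] turn 1.621 rows 11.0 per row [-23.2 -13.1   6. ] 0.1474
```

>>> {"op": "arm_command", "data": {"increments": "0.65 -23 -13 0 0.147; 0.65 -46 -26 0 0.295; 0.65 -70 -39 10 0.442; 0.65 -93 -52 20 0.59; 0.65 -116 -65 30 0.737"}}

```text
t: 4.65
tool_pos: [0.6232, 0.0474, 0.2933]
orientation: [2.779, 1.464, 0.001]
force: [-0.6, -0.3, 0.5]
opening: 0.0327
gripper_force: 0.0
```

```bash
python3 -c "
from h import *
go(.57,-.1005,.26,-84.8)"
```

```text
t 4.65 pos [0.6232 0.0474 0.2933] q [-0.006  0.182  1.341 -0.     1.617  0.595] open 0.03267719691201335 F [-0.6 -0.3  0.5]
[[ 0.566  0.825  0.001]
 [ 0.825 -0.566 -0.   ]
 [ 0.     0.001 -1.   ]]
shift [-152.    39.8   33.3] turn 0.8788 rows 6.0 per row [-25.3   6.6   5.5] 0.1465
```

>>> {"op": "arm_command", "data": {"increments": "0.65 -25 6.6 5 0.147; 0.65 -51 13 11 0.293; 0.65 -76 20 16 0.44; 0.65 -101 26.5 22 0.586; 0.65 -127 33 28 0.733"}}

```text
t: 5.15
tool_pos: [0.5793, -0.0762, 0.2654]
orientation: [3.119, 0.371, 0.001]
force: [1.1, 0.6, -0.2]
opening: 0.0325
gripper_force: 0.0
```

>>> {"op": "arm_command", "data": {"increments": "0.65 -12 23 5 0.146; 0.65 -12 23 5 0.146; 0.65 -12 23 5 0.146"}}

```text
t: 5.45
tool_pos: [0.5736, -0.1008, 0.2603]
orientation: [-3.138, -0.153, -0.0]
force: [0.2, 0.7, 0.7]
opening: 0.0326
gripper_force: 0.0
```

```bash
python3 - <<'E'
from h import *
m=robot.camera_model('wrist')
im=robot.read_camera('wrist'); cv2.imwrite('pics/raw_w2.png',im)
snap('top','t2.png',(190,130,490,290),2.5)
snap('scene','s2.png')
go(.57,-.1005,.1,-84.8)
np.save('w2.npy',m,allow_pickle=True)
a=cv2.imread('pics/raw_w2.png'); t=cv2.imread('pics/raw_t2.png')[140:290,190:430]; s=cv2.imread('pics/raw_s2.png')[100:230,300:460]
t=cv2.resize(t,(480,300),interpolation=cv2.INTER_CUBIC); s=cv2.resize(s,(369,300),interpolation=cv2.INTER_CUBIC)
a=cv2.resize(a,(480,300)); 
cv2.imwrite('pics/c2.png',np.hstack([np.vstack([a,t])[:, :400],np.vstack([cv2.resize(a[:,:],(369,300))*0,s])]) if 0 else np.vstack([cv2.resize(a,(480,300)),t]))
cv2.imwrite('pics/c3.png',cv2.resize(cv2.imread('pics/raw_s2.png')[100:230,300:460],None,fx=4.5,fy=4.5,interpolation=cv2.INTER_CUBIC))
E
```

```text
t 5.6 pos [ 0.5741 -0.0996  0.2605] q [-0.26   0.076  1.515  0.     1.549  1.212] open 0.032384132221530346 F [0.3 0.2 0.9]
[[ 0.995  0.099  0.001]
 [ 0.099 -0.995  0.   ]
 [ 0.001  0.    -1.   ]]
shift [ -4.3   0.5 160.5] turn 0.0084 rows 4.0 per row [-1.1  0.1 40.1] 0.0021
```

View pics/c2.png

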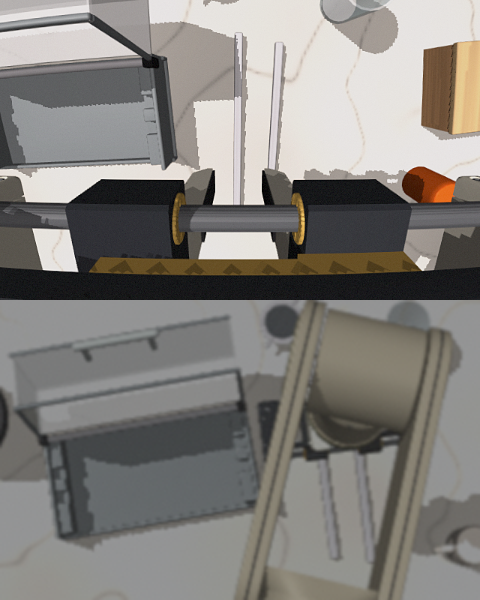

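View pics/c3.png

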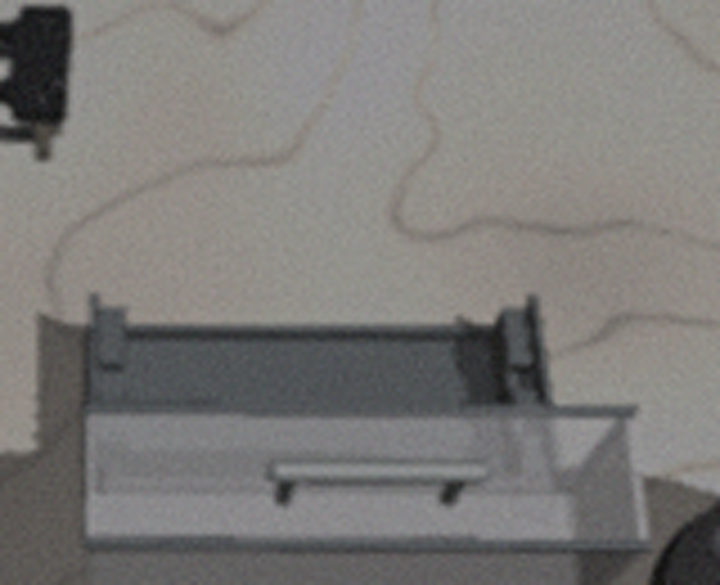

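The wrist view shows bar 1 centred between the fingers, with its far end at (239,34) in the 0.75-scaled image, and bar 2's end at (279,43). The top and scene views show the cover standing open and the tray clear. Next I'll overlay the drainer model on the wrist image to check its pose, and refine the bar.

```bash
python3 - <<'E'
from h import *
import h
m=np.load('w2.npy',allow_pickle=True).item()
for n,p in(('b1far',(318.7,46)),('b1mid',(316.7,253)),('b2far',(372,57)),('b2n',(367,220))): print(n,np.round(at_z('wrist',p,.012,m),4))
h.O=np.array([.5636,.1581])
im=cv2.imread('pics/raw_w2.png'); k=2.3; c=cv2.resize(im[0:240,0:260],None,fx=k,fy=k,interpolation=cv2.INTER_CUBIC)
def line(pts,col):
    w=np.array([[*h.D(x,y),z] for x,y,z in pts]); q=proj('wrist',w,m); cv2.polylines(c,[np.int32(q*k)],False,col,1); return q
a=-.146;o=-.156
print(line([(-.079,a,.064),(.079,a,.064)],(0,0,255)).round(1),line([(-.079,o,.064),(.079,o,.064)],(0,0,255)).round(1))
prof=[]
for x0,x1,z in((-.079,-.027,.056),(-.027,-.009,.045),(-.009,.009,.056),(.009,.027,.045),(.027,.079,.056)): prof+=[(x0,-.128,z),(x1,-.128,z)]
line(prof,(0,255,0)); line([(-.079,-.146,.024),(-.079,.1,.024)],(255,0,0))
cv2.imwrite('pics/ov.png',c)
E
```

```text
b1far [ 0.7086 -0.0876  0.012 ]
b1mid [ 0.4702 -0.1088  0.012 ]
b2far [ 0.7033 -0.1463  0.012 ]
b2n [ 0.5187 -0.1649  0.012 ]
[[215.2 232.4]
 [197.5  76.2]] [[224.5 232.1]
 [207.8  75.6]]
```

View pics/ov.png

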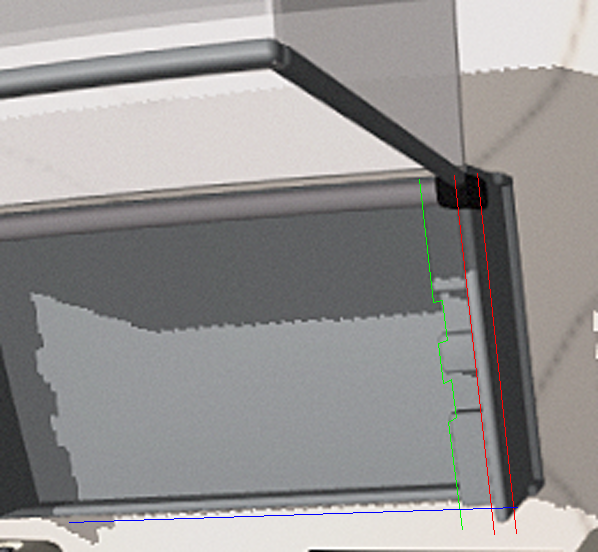

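The overlay fits to about 3 mm: the notches really lie about 3 mm further to +x, so I take O=(0.566, 0.158). Bar 1's centre is (0.568,-0.100). Picking bar 1.

>>> {"op": "arm_command", "data": {"increments": "0.65 -5 0.5 50 0; 0.65 -5 0.5 100 0.01; 0.65 -5 0.5 150 0.01; 0.65 -5 0.5 200 0.01; 0.65 -5 0.5 220 0.01", "grip_force": 35}}

```text
t: 6.1
tool_pos: [0.5654, -0.0993, 0.0344]
orientation: [-3.136, -0.14, 0.011]
force: [-0.4, -0.3, -0.3]
opening: 0.0322
gripper_force: 0.0
```

>>> {"op": "arm_command", "data": {"increments": "0.65 0 0 12 0; 1 0 0 12 0; 1 0 0 12 0; 1 0 0 12 0; 1 0 0 12 0"}}

```text
t: 6.6
tool_pos: [0.5701, -0.1013, 0.0294]
orientation: [3.138, 0.137, 0.004]
force: [0.6, 1.2, 3.2]
opening: 0.0116
gripper_force: 35.0
```

>>> {"op": "arm_command", "data": {"increments": "1 0 0 -50 0; 1 0 0 -100 0; 1 0 0 -130 0"}}

```text
t: 6.9
tool_pos: [0.5704, -0.1017, 0.1626]
orientation: [3.137, 0.136, 0.007]
force: [1.5, -0.4, -1.5]
opening: 0.0114
gripper_force: 35.0
```

```bash
sed -i 's/^PSI=.*/PSI=0.138; O=np.array([.566,.1583])/' h.py; python3 -c "
from h import *
t=D(-.012,0);print(t)
go(t[0],t[1],.16,7.9)"
```

```text
[0.55411408 0.15664925]
t 6.9 pos [ 0.5704 -0.1017  0.1626] q [-0.265  0.122  1.647 -0.     1.368  1.219] open 0.01144060761841889 F [ 1.5 -0.4 -1.5]
[[ 0.996  0.087  0.005]
 [ 0.087 -0.996 -0.001]
 [ 0.005  0.002 -1.   ]]
shift [   6.2 -258.8    2.2] turn -1.6217 rows 11.0 per row [  0.6 -23.5   0.2] -0.1474
```

>>> {"op": "arm_command", "data": {"increments": "1 -30 0 0 -0.14; 1 -60 0 0 -0.28; 1 -90 0 0 -0.42; 1 -100 -10 0 -0.56; 1 -105 -20 0 -0.7"}}

```text
t: 7.4
tool_pos: [0.4614, -0.0906, 0.1582]
orientation: [2.898, 1.211, 0.0]
force: [-0.6, -0.6, -1.0]
opening: 0.0114
gripper_force: 35.0
```

```bash
python3 -c "
from h import *
go(.47,-.05,.16,7.9)"
```

```text
t 7.4 pos [ 0.4614 -0.0906  0.1582] q [-0.303 -0.17   1.943 -0.     1.369  0.476] open 0.011424905653026082 F [-0.6 -0.6 -1. ]
[[ 0.703  0.711  0.   ]
 [ 0.711 -0.703 -0.   ]
 [ 0.     0.001 -1.   ]]
shift [ 34.9 -22.4  -1.8] turn -0.9172 rows 7.0 per row [ 5.  -3.2 -0.3] -0.131
```

>>> {"op": "arm_command", "data": {"increments": "1 0 0 0 -0.14; 1 5 -4 -1 -0.28; 1 15 -10 -2 -0.42; 1 25 -16 -2 -0.56; 1 35 -22 -2 -0.7"}}

```text
t: 7.9
tool_pos: [0.4718, -0.0498, 0.1604]
orientation: [2.306, 2.132, 0.001]
force: [0.5, 0.5, -1.7]
opening: 0.0114
gripper_force: 35.0
```

>>> {"op": "arm_command", "data": {"increments": "1 0 0 0 -0.12; 1 0 0 0 -0.217"}}

```text
t: 8.1
tool_pos: [0.4717, -0.0498, 0.1603]
orientation: [2.062, 2.37, 0.0]
force: [0.1, -0.1, -1.6]
opening: 0.0115
gripper_force: 35.0
```

```bash
python3 -c "
from h import *
t=D(-.012,.001);print(t)
go(t[0],t[1],.16,7.9)"
```

```text
[0.55397652 0.15763974]
t 8.1 pos [ 0.4717 -0.0498  0.1603] q [-0.213 -0.16   1.93  -0.     1.371 -0.352] open 0.011527710762805917 F [ 0.1 -0.1 -1.6]
[[-0.138  0.99   0.001]
 [ 0.99   0.138 -0.   ]
 [-0.     0.001 -1.   ]]
shift [194.1 110.2   0.3] turn 0.0009 rows 5.0 per row [38.8 22.   0.1] 0.0002
```

>>> {"op": "arm_command", "data": {"increments": "1 40 15 0 0; 1 80 35 0 0; 1 120 60 0 0; 1 160 85 0 0; 1 194 110 0 0"}}

```text
t: 8.6
tool_pos: [0.5554, 0.159, 0.1604]
orientation: [2.068, 2.364, 0.001]
force: [0.3, -0.5, 0.0]
opening: 0.0119
gripper_force: 35.0
```

>>> {"op": "arm_command", "data": {"increments": "1 0 0 0 0; 1 0 0 0 0"}}

```text
t: 8.8
tool_pos: [0.5548, 0.1574, 0.1597]
orientation: [-2.066, -2.366, 0.001]
force: [-0.3, -0.6, -0.4]
opening: 0.0111
gripper_force: 35.0
```

```bash
python3 - <<'E'
from h import *
import h
m=robot.camera_model('wrist'); im=np.array(robot.read_camera('wrist')); cv2.imwrite('pics/raw_w3.png',im)
t=D(-.012,.001); go(t[0],t[1],.089,7.9)
np.save('w3.npy',m,allow_pickle=True)
k=1.25; c=cv2.resize(im,None,fx=k,fy=k)
def line(pts,col):
    w=np.array([[*h.D(x,y),z] for x,y,z in pts]); q=proj('wrist',w,m); cv2.polylines(c,[np.int32(q*k)],False,col,1)
line([(-.079,.146,.064),(.079,.146,.064)],(0,0,255))
prof=[]
for x0,x1,z in((-.079,-.027,.056),(-.027,-.009,.045),(-.009,.009,.056),(.009,.027,.045),(.027,.079,.056)): prof+=[(x0,.128,z),(x1,.128,z)]
line(prof,(0,255,0)); line([(-.079,-.146,.024),(-.079,.146,.024)],(255,0,0)); 
cv2.imwrite('pics/ov3.png',c)
E
```

```text
t 8.85 pos [0.5546 0.1566 0.1598] q [ 0.186  0.122  1.653 -0.     1.368  0.053] open 0.011537216948249754 F [ 0.2  0.2 -0.5]
[[-0.133  0.991 -0.001]
 [ 0.991  0.133 -0.001]
 [-0.    -0.001 -1.   ]]
shift [ 1.2 -0.4 70.8] turn -0.004 rows 2.0 per row [ 0.6 -0.2 35.4] -0.002
```

View pics/ov3.png

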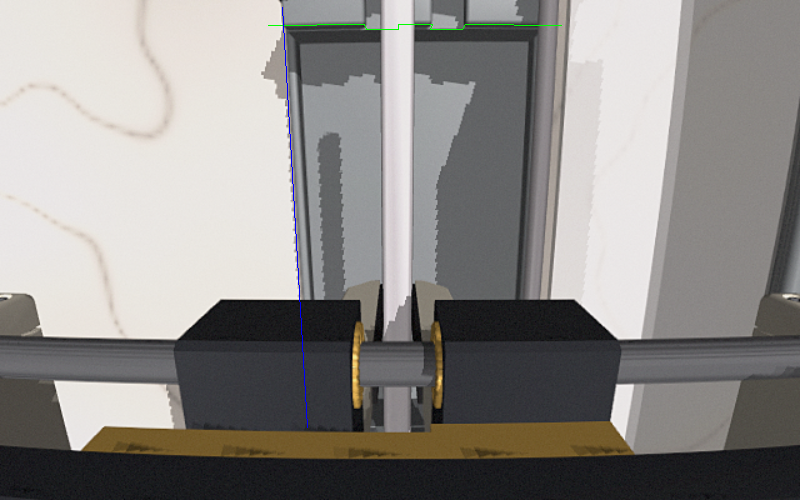

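The wrist view with the bar held shows the model's notches (columns 365–398 and 430–465, row 27) lying right on the real ones. Lowering in front of the cover, then sliding back over the rear notches.

>>> {"op": "arm_command", "data": {"increments": "1 1 0 35 -0.004; 1 1 0 70 -0.004; 1 1 0 70 -0.004; 1 1 15 70 -0.004; 1 1 29.5 70 -0.004"}}

```text
t: 9.35
tool_pos: [0.5845, 0.1605, 0.0918]
orientation: [2.065, 2.366, 0.001]
force: [0.0, 1.1, -1.7]
opening: 0.0116
gripper_force: 34.3
```

```bash
python3 -c "
from h import *
t=D(.018,.001);go(t[0],t[1],.0745,7.9)"
```

```text
t 9.35 pos [0.5845 0.1605 0.0918] q [ 0.184  0.265  1.621 -0.     1.255  0.048] open 0.01161212291700433 F [ 0.   1.1 -1.7]
[[-0.135  0.991  0.001]
 [ 0.991  0.135 -0.   ]
 [-0.     0.001 -1.   ]]
shift [ 1.3 -0.7 17.3] turn -0.0022 rows 1.0 per row [ 1.3 -0.7 17.3] -0.0022
```

>>> {"op": "arm_command", "data": {"increments": "1 1 -0.5 5 -0.002; 1 1 -0.5 10 -0.002; 1 1 -0.5 14 -0.002; 1 1 -0.5 16.5 -0.002; 1 1 -0.5 16.5 -0.002"}}

```text
t: 9.85
tool_pos: [0.5828, 0.1623, 0.0738]
orientation: [-2.062, -2.37, 0.001]
force: [-0.7, -1.7, 1.9]
opening: 0.0113
gripper_force: 34.5
```

>>> {"op": "arm_command", "data": {"increments": "0.75 0 0 0 0; 0.75 0 0 0 0; 0.7 0 0 -8 0; 0.7 0 0 -16 0; 0.7 0 -16 -18 0"}}

```text
t: 10.35
tool_pos: [0.5697, 0.1606, 0.0938]
orientation: [2.06, 2.368, 0.005]
force: [0.2, -0.7, 0.7]
opening: 0.0281
gripper_force: 0.0
```

>>> {"op": "arm_command", "data": {"increments": "0.7 0 -20 0 0; 0.7 -20 -22 -40 0; 0.7 -50 -25 -80 0; 0.7 -90 -30 -120 0; 0.7 -130 -30 -140 0"}}

```text
t: 10.85
tool_pos: [0.5565, 0.0282, 0.2353]
orientation: [2.057, 2.37, 0.005]
force: [1.5, -0.8, -0.1]
opening: 0.0279
gripper_force: 0.0
```

```bash
python3 -c "
from h import *
go(.566,-.159,.26,-85)"
```

```text
t 10.85 pos [0.5565 0.0282 0.2353] q [-0.042  0.014  1.625  0.     1.497 -0.183] open 0.0279331773287532 F [ 1.5 -0.8 -0.1]
[[-0.14   0.99   0.005]
 [ 0.99   0.14   0.   ]
 [-0.001  0.005 -1.   ]]
shift [-186.7  -16.8  -24.7] turn 1.6244 rows 11.0 per row [-17.   -1.5  -2.2] 0.1477
```

>>> {"op": "arm_command", "data": {"increments": "0.65 -17 -1.5 -2 0.147; 0.65 -34 -3 -4 0.294; 0.65 -51 -5 -7 0.441; 0.65 -68 -6 -9 0.588; 0.65 -85 -8 -12 0.735"}}

```text
t: 11.35
tool_pos: [0.5597, -0.0575, 0.2439]
orientation: [2.78, 1.463, 0.001]
force: [-0.7, -0.2, -0.5]
opening: 0.0328
gripper_force: 0.0
```

```bash
python3 -c "
from h import *
go(.566,-.159,.26,-85)"
```

```text
t 11.35 pos [ 0.5597 -0.0575  0.2439] q [-0.194  0.029  1.595  0.     1.517  0.409] open 0.032759882302864196 F [-0.7 -0.2 -0.5]
[[ 0.566  0.824  0.001]
 [ 0.824 -0.566 -0.   ]
 [ 0.     0.001 -1.   ]]
shift [-80.1  62.7 -16.1] turn 0.8814 rows 6.0 per row [-13.3  10.4  -2.7] 0.1469
```

>>> {"op": "arm_command", "data": {"increments": "0.65 -13 10 -3 0.147; 0.65 -26 21 -6 0.294; 0.65 -40 31 -8 0.441; 0.65 -53 42 -11 0.588; 0.65 -67 52 -14 0.735"}}

```text
t: 11.85
tool_pos: [0.5652, -0.1421, 0.2579]
orientation: [3.12, 0.366, 0.002]
force: [-0.9, 0.4, 0.8]
opening: 0.0329
gripper_force: 0.0
```

>>> {"op": "arm_command", "data": {"increments": "0.65 -12 12 -2 0.146; 0.65 -12 12 -2 0.146; 0.65 -12 12 -2 0.146"}}

```text
t: 12.15
tool_pos: [0.5564, -0.1559, 0.2595]
orientation: [3.138, 0.151, 0.002]
force: [0.1, 0.3, 1.0]
opening: 0.0324
gripper_force: 0.0
```

```bash
python3 - <<'E'
from h import *
m=robot.camera_model('wrist'); im=np.array(robot.read_camera('wrist')); cv2.imwrite('pics/raw_w4.png',im)
s,Rt=st()
# bar = bright thin vertical strip; print bright-run edges for some rows, searching near predicted position
for row in (50,90,130,170,210,240):
    line=cv2.GaussianBlur(im,(3,3),0)[row].astype(int).sum(1)
    e=np.abs(np.diff(line)); idx=[int(i) for i in np.where(e>60)[0] if 230<i<420]; print(row,idx)
print(proj('wrist',[[.7033,-.1463,.012],[.566,-.159,.012],[.5,-.166,.012]],m))
cv2.imwrite('pics/w4.png',im[:, 150:500])
E
```

```text
t 12.2 pos [ 0.5564 -0.1555  0.2593] q [-0.362  0.064  1.531  0.     1.546  1.112] open 0.03263557796114229 F [0.1 0.5 0.1]
[[ 0.995  0.097  0.001]
 [ 0.097 -0.995  0.   ]
 [ 0.001 -0.    -1.   ]]
50 [275, 276, 326, 327, 333]
90 [281, 282, 315, 325, 326, 332, 333]
130 [314, 316, 324, 325, 330, 331]
170 [313, 322, 323, 327, 328, 329]
210 [312, 314, 321, 322, 328]
240 [243, 244, 245, 248, 249, 250, 278, 279, 285, 286, 287, 320, 321, 326, 327, 347, 348, 349, 355, 356, 384, 385, 386, 389, 390, 391]
[[322.88409105  34.81682995]
 [321.9257971  162.42302305]
 [322.23343795 217.4054095 ]]
```

View pics/w4.png

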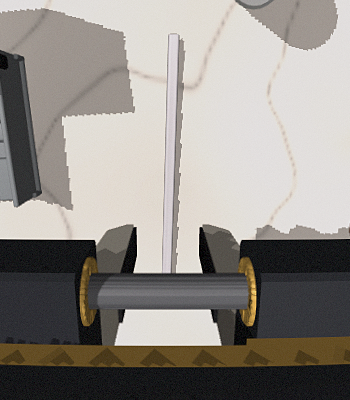

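Bar 2 hasn't moved: its far end is at (323,35), and at row 210 its centre is near column 317.

```bash
python3 - <<'E'
from h import *
a=at_z('wrist',(322.7,35),.012);b=at_z('wrist',(316.8,210),.012);d=(a-b)/np.linalg.norm(a-b);c=a-.142*d
print(a,b,np.degrees(np.arctan2(d[1],d[0])),c)
go(c[0]+.001,c[1],.0285,np.degrees(np.arctan2(d[1],d[0]))-90)
E
```

```text
[ 0.70301232 -0.14558435  0.012     ] [ 0.50863049 -0.1581965   0.012     ] 3.712340738396612 [ 0.56131028 -0.15477846  0.012     ]
t 12.2 pos [ 0.5564 -0.1555  0.2593] q [-0.362  0.064  1.531  0.     1.546  1.112] open 0.03263557796114229 F [0.1 0.5 0.1]
[[ 0.995  0.097  0.001]
 [ 0.097 -0.995  0.   ]
 [ 0.001 -0.    -1.   ]]
shift [ 5.700e+00 -2.000e-01  2.308e+02] turn 0.0322 rows 5.0 per row [ 1.1 -0.  46.2] 0.0064
```

>>> {"op": "arm_command", "data": {"increments": "0.65 6 0 50 0.03; 0.65 6 0 100 0.03; 0.65 6 0 150 0.03; 0.65 6 0 195 0.03; 0.65 6 0 219 0.03"}}

```text
t: 12.7
tool_pos: [0.5595, -0.1532, 0.035]
orientation: [-3.137, -0.106, 0.009]
force: [0.3, 0.7, -0.0]
opening: 0.0325
gripper_force: 0.0
```

>>> {"op": "arm_command", "data": {"increments": "0.65 0 0 11 0; 1 0 0 11 0; 1 0 0 11 0; 1 0 0 11 0; 1 0 0 11 0"}}

```text
t: 13.2
tool_pos: [0.5635, -0.1557, 0.0306]
orientation: [3.139, 0.101, 0.004]
force: [1.0, 0.5, 3.9]
opening: 0.0116
gripper_force: 35.0
```

>>> {"op": "arm_command", "data": {"increments": "1 -10 0 -50 0; 1 -40 0 -100 -0.1; 1 -70 0 -130 -0.24; 1 -90 0 -130 -0.38; 1 -100 0 -130 -0.52"}}

```text
t: 13.7
tool_pos: [0.4621, -0.1623, 0.1613]
orientation: [3.003, 0.911, 0.005]
force: [-0.0, 0.3, -1.6]
opening: 0.011
gripper_force: 35.0
```

```bash
python3 -c "
from h import *
go(.47,-.08,.16,7.9)"
```

```text
t 13.7 pos [ 0.4621 -0.1623  0.1613] q [-0.442 -0.12   1.892 -0.     1.366  0.539] open 0.011015956757323218 F [-0.   0.3 -1.6]
[[ 0.831  0.556  0.004]
 [ 0.556 -0.831 -0.002]
 [ 0.002  0.004 -1.   ]]
shift [ 52.3 -64.1   1.2] turn -1.1194 rows 8.0 per row [ 6.5 -8.   0.2] -0.1399
```

>>> {"op": "arm_command", "data": {"increments": "1 6 -8 0 -0.14; 1 13 -16 0 -0.28; 1 20 -24 0 -0.42; 1 26 -32 0 -0.56; 1 33 -40 0 -0.7"}}

```text
t: 14.2
tool_pos: [0.4679, -0.1098, 0.1594]
orientation: [2.51, 1.888, 0.001]
force: [-0.2, 0.3, -1.2]
opening: 0.0112
gripper_force: 35.0
```

```bash
python3 -c "
from h import *
go(.47,-.05,.16,7.9)"
```

```text
t 14.2 pos [ 0.4679 -0.1098  0.1594] q [-0.337 -0.142  1.915  0.     1.367 -0.056] open 0.011247362910852893 F [-0.2  0.3 -1.2]
[[ 0.278  0.961  0.001]
 [ 0.961 -0.278 -0.   ]
 [-0.     0.001 -1.   ]]
shift [ 58.1 -14.6  -0.7] turn -0.4191 rows 3.0 per row [19.4 -4.9 -0.2] -0.1397
```

>>> {"op": "arm_command", "data": {"increments": "1 19 -5 0 -0.14; 1 39 -10 0 -0.28; 1 58 -15 0 -0.419; 1 58 -15 0 -0.419"}}

```text
t: 14.6
tool_pos: [0.4699, -0.0486, 0.1592]
orientation: [2.064, 2.368, 0.001]
force: [0.1, -0.4, -0.9]
opening: 0.0118
gripper_force: 35.0
```

```bash
python3 -c "
from h import *
t=D(-.018,.001);print(t)
go(t[0],t[1],.16,7.9)"
```

```text
[0.54803356 0.15681437]
t 14.6 pos [ 0.4699 -0.0486  0.1592] q [-2.120e-01 -1.650e-01  1.936e+00  1.000e-03  1.370e+00 -3.500e-01] open 0.011804215246074692 F [ 0.1 -0.4 -0.9]
[[-0.137  0.991  0.001]
 [ 0.991  0.137  0.001]
 [ 0.     0.001 -1.   ]]
shift [192.8 105.5  -0.6] turn -0.0006 rows 5.0 per row [38.6 21.1 -0.1] -0.0001
```

>>> {"op": "arm_command", "data": {"increments": "1 40 15 0 0; 1 80 35 0 0; 1 120 60 0 0; 1 160 85 0 0; 1 193 105 0 0"}}

```text
t: 15.1
tool_pos: [0.5497, 0.1564, 0.1593]
orientation: [2.073, 2.359, 0.001]
force: [-0.2, 0.4, -1.2]
opening: 0.0115
gripper_force: 35.0
```

>>> {"op": "arm_command", "data": {"increments": "1 0 0 0 0; 1 0 0 0 0"}}

```text
t: 15.3
tool_pos: [0.5488, 0.1549, 0.1587]
orientation: [2.071, 2.362, -0.001]
force: [0.1, -0.7, -1.9]
opening: 0.0113
gripper_force: 35.0
```

```bash
python3 - <<'E'
from h import *
t=D(-.018,.001); go(t[0],t[1],.0755,7.9)
m=robot.camera_model('wrist'); im=np.array(robot.read_camera('wrist')); cv2.imwrite('pics/raw_w5.png',im)
E
```

```text
t 15.3 pos [0.5488 0.1549 0.1587] q [ 1.860e-01  1.060e-01  1.672e+00 -1.000e-03  1.364e+00  5.400e-02] open 0.011324726816697328 F [ 0.1 -0.7 -1.9]
[[-0.131  0.991 -0.   ]
 [ 0.991  0.131 -0.001]
 [-0.001 -0.    -1.   ]]
shift [ 2.  -0.4 83.2] turn -0.0067 rows 2.0 per row [ 1.  -0.2 41.6] -0.0033
```

View pics/raw_w5.png

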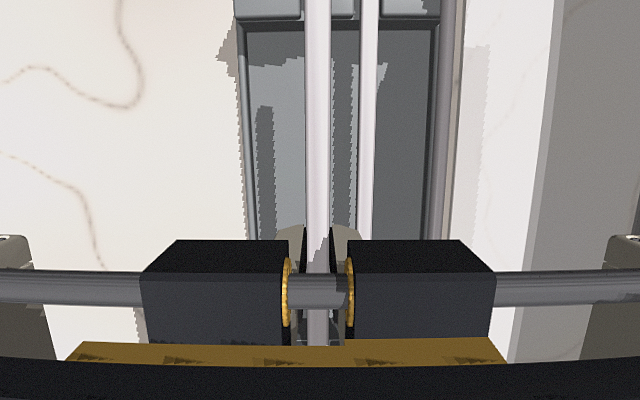

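Bar 1 lies in the back notch (columns 361–378) and bar 2 hangs over the front notch. Lowering it.

>>> {"op": "arm_command", "data": {"increments": "1 2 -0.5 30 -0.007; 1 2 -0.5 60 -0.007; 1 2 -0.5 72 -0.007; 1 2 -0.5 78 -0.007; 1 2 -0.5 82 -0.007"}}

```text
t: 15.85
tool_pos: [0.5483, 0.1559, 0.0775]
orientation: [2.063, 2.368, 0.001]
force: [0.5, -0.2, -1.3]
opening: 0.0115
gripper_force: 35.0
```

>>> {"op": "arm_command", "data": {"increments": "1 0 0 0 0; 1 0 0 1 0"}}

```text
t: 16.05
tool_pos: [0.5486, 0.1567, 0.077]
orientation: [2.062, 2.369, 0.002]
force: [1.6, 0.5, -0.4]
opening: 0.0114
gripper_force: 35.0
```

>>> {"op": "arm_command", "data": {"increments": "1 0 0 1 0; 1 0 0 2 0; 1 0 0 2 0"}}

```text
t: 16.35
tool_pos: [0.5485, 0.1568, 0.0754]
orientation: [2.061, 2.37, 0.001]
force: [-3.9, -1.7, 8.6]
opening: 0.0117
gripper_force: 35.0
```

>>> {"op": "arm_command", "data": {"increments": "0.82 0 0 0 0; 0.82 0 0 0 0; 0.82 0 0 -15 0; 0.82 0 0 -50 0; 0.82 0 0 -100 0"}}

```text
t: 16.85
tool_pos: [0.5457, 0.1564, 0.1728]
orientation: [-2.059, -2.368, 0.007]
force: [1.1, 0.9, 0.1]
opening: 0.0162
gripper_force: 0.0
```

```bash
python3 - <<'E'
from h import *
s,Rt=st()
m=robot.camera_model('wrist'); im=np.array(robot.read_camera('wrist')); cv2.imwrite('pics/raw_w6.png',im)
for row in (60,100,140,180):
    l=cv2.GaussianBlur(im,(3,3),0)[row].astype(int).sum(1); e=np.diff(l)
    print(row,[(int(i),int(e[i])) for i in np.where(np.abs(e)>60)[0] if 280<i<430])
for x in(-.024,-.012,.012,.024): print(x,proj('wrist',[[*D(x,y),.057] for y in(.04,.07,.1,.12)],m).round(0).tolist())
g=white=(.440,-.3075); import math
go(.440,-.3075,.25,4.5)
E
```

```text
t 16.85 pos [0.5457 0.1564 0.1728] q [ 0.189  0.093  1.66  -0.     1.395  0.05 ] open 0.016232110533877738 F [1.1 0.9 0.1]
[[-0.139  0.99  -0.006]
 [ 0.99   0.139 -0.001]
 [-0.    -0.006 -1.   ]]
60 [(314, 105), (315, 143), (316, 96), (329, -89), (330, -153), (331, -116), (364, 96), (365, 123), (366, 99), (380, -90), (381, -109), (382, -88)]
100 [(295, -79), (314, 100), (315, 143), (316, 98), (329, -104), (330, -84), (337, -97), (361, -75), (363, 72), (364, 125), (365, 97), (378, -86), (379, -107), (380, -97)]
140 [(297, -94), (314, 90), (315, 134), (316, 96), (328, -80), (329, -102), (337, -73), (338, -74), (354, 65), (360, -70), (362, 92), (363, 123), (364, 78), (376, -77), (377, -105), (378, -106), (379, -65)]
180 [(296, -62), (315, 114), (316, 94), (328, -99), (329, -92), (336, -64), (353, 63), (354, 67), (358, -69), (361, 123), (362, 117), (374, -68), (375, -108), (376, -115), (377, -72)]
-0.024 [[312.0, 149.0], [312.0, 108.0], [312.0, 65.0], [312.0, 36.0]]
-0.012 [[328.0, 149.0], [328.0, 108.0], [329.0, 65.0], [329.0, 36.0]]
0.012 [[360.0, 149.0], [361.0, 108.0], [362.0, 66.0], [363.0, 36.0]]
0.024 [[376.0, 149.0], [377.0, 108.0], [379.0, 66.0], [380.0, 36.0]]
t 16.9 pos [0.5511 0.1575 0.185 ] q [0.189 0.083 1.647 0.    1.402 0.05 ] open 0.01659326854741313 F [3.4 0.5 7.1]
[[-0.139  0.99   0.01 ]
 [ 0.99   0.139  0.002]
 [ 0.001  0.01  -1.   ]]
shift [-445.1 -173.9  -67. ] turn 0.0606 rows 10.0 per row [-44.5 -17.4  -6.7] 0.0061
```

Both bars read as seated and parallel, within about 2 px of the model. Now the white mug.

>>> {"op": "arm_command", "data": {"increments": "0 -30 -17 -30 0; 0 -78 -34 -50 0.02; 0 -128 -52 -65 0.04; 0 -178 -70 -67 0.06; 0 -225 -88 -67 0.06"}}

```text
t: 17.4
tool_pos: [0.4949, -0.0672, 0.2432]
orientation: [2.13, 2.305, 0.003]
force: [0.9, -0.9, 0.4]
opening: 0.0522
gripper_force: 0.0
```

```bash
python3 -c "
from h import *
go(.440,-.3075,.25,4.5)"
```

```text
t 17.4 pos [ 0.4949 -0.0672  0.2432] q [-0.238 -0.148  1.766 -0.     1.52  -0.317] open 0.05219170195877616 F [ 0.9 -0.9  0.4]
[[-0.079  0.997  0.004]
 [ 0.997  0.079 -0.001]
 [-0.001  0.004 -1.   ]]
shift [-235.2  -73.7   -6.8] turn 0.0005 rows 5.0 per row [-47.  -14.7  -1.4] 0.0001
```

>>> {"op": "arm_command", "data": {"increments": "0 -47 -15 -1 0; 0 -94 -30 -3 0; 0 -141 -45 -4 0; 0 -188 -59 -5 0; 0 -235 -73 -6 0"}}

```text
t: 17.9
tool_pos: [0.4399, -0.3076, 0.2481]
orientation: [2.131, 2.306, 0.0]
force: [0.6, 0.3, -0.3]
opening: 0.091
gripper_force: 0.0
```

>>> {"op": "arm_command", "data": {"increments": "0 0 0 0 0; 0 0 0 0 0"}}

```text
t: 18.1
tool_pos: [0.4401, -0.3065, 0.2473]
orientation: [2.135, 2.304, 0.001]
force: [0.1, 0.3, -0.5]
opening: 0.093
gripper_force: 0.0
```

```bash
python3 - <<'E'
from h import *
go(.440,-.3075,.061,4.5)
m=robot.camera_model('wrist'); im=np.array(robot.read_camera('wrist')); cv2.imwrite('pics/raw_w7.png',im)
print(proj('wrist',[[.44,-.3075,.075],[.44+.0255,-.3075,.075],[.44-.0255,-.3075,.075],[.44,-.282,.075],[.4365,-.2576,.05]],m).round(0))
c=cv2.resize(im[60:320,120:520],None,fx=2,fy=2); s=np.array(robot.read_camera('top'))[225:300,385:485]
s=cv2.resize(s,(800*1//3,200)); c[0:200,0:266]=s
cv2.imwrite('pics/w7.png',c)
E
```

```text
t 18.1 pos [ 0.4401 -0.3065  0.2473] q [-0.704 -0.044  1.661  0.     1.524 -0.78 ] open 0.09298655098397061 F [ 0.1  0.3 -0.5]
[[-0.076  0.997  0.001]
 [ 0.997  0.076 -0.   ]
 [-0.     0.001 -1.   ]]
shift [ -1.   -0.3 186.3] turn -0.0023 rows 4.0 per row [-0.2 -0.1 46.6] -0.0006
[[316. 185.]
 [343. 187.]
 [289. 183.]
 [318. 158.]
 [316. 130.]]
```

View pics/w7.png

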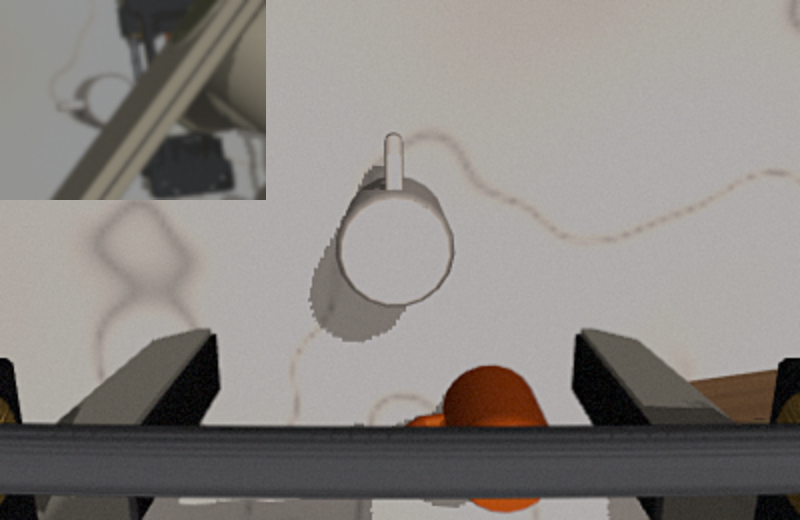

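The wrist view shows the white mug's top at (318,184) in full-frame pixels, with its handle straight up at (317,128). Both are within 2 px of the prediction. Descending to grip.

>>> {"op": "arm_command", "data": {"increments": "0 -1 1 50 0; 0 -1 1 100 0; 0 -1 1 150 0; 0 -1 1 180 0; 0 -1 1 189 0", "grip_force": 35}}

```text
t: 18.7
tool_pos: [0.4398, -0.3027, 0.0536]
orientation: [-2.124, -2.305, 0.0]
force: [-0.1, -0.7, 0.1]
opening: 0.0926
gripper_force: 0.0
```

>>> {"op": "arm_command", "data": {"increments": "0.5 0 0 0 0; 0.5 0 0 0 0; 0.5 0 0 0 0; 0.5 0 0 0 0; 0.5 0 0 0 0"}}

```text
t: 19.2
tool_pos: [0.442, -0.3071, 0.059]
orientation: [2.131, 2.306, -0.0]
force: [0.5, 0.3, 9.0]
opening: 0.058
gripper_force: 19.4
```

>>> {"op": "arm_command", "data": {"increments": "0.5 0 0 -20 0; 0.5 0 0 -60 0; 0.5 0 0 -110 0; 0.5 0 0 -150 0"}}

```text
t: 19.6
tool_pos: [0.4415, -0.3064, 0.2101]
orientation: [2.132, 2.306, 0.0]
force: [1.2, -1.5, -2.4]
opening: 0.0577
gripper_force: 35.0
```

```bash
python3 -c "
from h import *
t=D(0,.03);print(t)
go(t[0],t[1],.25,97.9)"
```

```text
[0.56187313 0.18801479]
t 19.6 pos [ 0.4415 -0.3064  0.2101] q [-0.702 -0.022  1.707  0.     1.455 -0.781] open 0.057658151795666336 F [ 1.2 -1.5 -2.4]
[[-0.079  0.997  0.001]
 [ 0.997  0.079 -0.001]
 [-0.001  0.001 -1.   ]]
shift [483.4 158.9 -40. ] turn -1.6299 rows 11.0 per row [43.9 14.4 -3.6] -0.1482
```

>>> {"op": "arm_command", "data": {"increments": "0.6 30 -5 -10 -0.147; 0.6 60 -10 -20 -0.294; 0.6 95 -10 -35 -0.441; 0.6 135 0 -40 -0.588; 0.6 175 10 -40 -0.735"}}

```text
t: 20.1
tool_pos: [0.4379, -0.1302, 0.249]
orientation: [1.153, 2.92, 0.0]
force: [1.1, 0.3, -2.1]
opening: 0.0576
gripper_force: 35.0
```

```bash
python3 -c "
from h import *
t=D(-.03,.03);print(t)
go(t[0],t[1],.25,97.9)"
```

```text
[0.53215833 0.18388792]
t 20.1 pos [ 0.4379 -0.1302  0.249 ] q [-0.401 -0.272  1.862  0.     1.549 -1.22 ] open 0.0575565327500632 F [ 1.1  0.3 -2.1]
[[-0.73   0.683  0.002]
 [ 0.683  0.73  -0.001]
 [-0.002  0.001 -1.   ]]
shift [145.8 293.7  -1. ] turn -0.8901 rows 7.0 per row [20.8 42.  -0.1] -0.1272
```

>>> {"op": "arm_command", "data": {"increments": "0.6 21 40 0 -0.147; 0.6 42 80 0 -0.294; 0.6 63 120 0 -0.441; 0.6 83 165 0 -0.588; 0.6 104 210 0 -0.735"}}

```text
t: 20.6
tool_pos: [0.5064, 0.0948, 0.2478]
orientation: [0.025, 3.141, -0.0]
force: [0.8, -0.9, -2.2]
opening: 0.0573
gripper_force: 35.0
```

```bash
python3 -c "
from h import *
t=D(0,.03);print(t)
go(t[0],t[1],.16,97.9)"
```

```text
[0.56187313 0.18801479]
t 20.6 pos [0.5064 0.0948 0.2478] q [ 0.086 -0.103  1.716 -0.     1.528 -1.469] open 0.057344520618707435 F [ 0.8 -0.9 -2.2]
[[-1.     0.016  0.   ]
 [ 0.016  1.    -0.   ]
 [-0.    -0.    -1.   ]]
shift [-53.9  94.1  87.8] turn -0.154 rows 3.0 per row [-18.   31.4  29.3] -0.0513
```

>>> {"op": "arm_command", "data": {"increments": "0.6 -18 35 0 -0.05; 0.6 -36 70 20 -0.1; 0.6 -54 104 60 -0.154; 0.6 -54 104 88 -0.154; 0.6 -54 104 88 -0.154"}}

```text
t: 21.1
tool_pos: [0.5588, 0.1958, 0.1532]
orientation: [0.209, -3.124, 0.003]
force: [-1.3, -0.4, -3.2]
opening: 0.0575
gripper_force: 35.0
```

```bash
python3 - <<'E'
from h import *
t=D(0,.04);go(t[0],t[1],.117,97.9)
m=robot.camera_model('wrist'); im=np.array(robot.read_camera('wrist')); cv2.imwrite('pics/raw_w8.png',im)
E
```

```text
t 21.1 pos [0.5588 0.1958 0.1532] q [ 0.25   0.178  1.603  0.     1.371 -1.454] open 0.05754288585524963 F [-1.3 -0.4 -3.2]
[[-0.991 -0.133 -0.011]
 [-0.133  0.991 -0.003]
 [ 0.011 -0.001 -1.   ]]
shift [-2.4  1.9 36.2] turn -0.0041 rows 1.0 per row [-2.4  1.9 36.2] -0.0041
```

>>> {"op": "arm_command", "data": {"increments": "0.6 -2 2 10 -0.004; 0.6 -2 2 20 -0.004; 0.6 -2 2 28 -0.004; 0.6 -2 2 33 -0.004; 0.6 -2 2 36 -0.004"}}

```text
t: 21.65
tool_pos: [0.5642, 0.1976, 0.1233]
orientation: [0.213, -3.134, 0.0]
force: [0.1, -0.3, -2.7]
opening: 0.0579
gripper_force: 35.0
```

>>> {"op": "arm_command", "data": {"increments": "0.6 0 0 0 0; 0.6 0 0 1 0"}}

```text
t: 21.85
tool_pos: [0.5646, 0.198, 0.1231]
orientation: [-0.214, 3.134, 0.0]
force: [-0.4, 0.3, -3.3]
opening: 0.0578
gripper_force: 35.0
```

```bash
python3 - <<'E'
from h import *
t=D(0,.04);go(t[0],t[1],.116,97.9)
E
```

```text
t 21.85 pos [0.5646 0.198  0.1231] q [ 0.252  0.212  1.622 -0.     1.307 -1.455] open 0.05784471534797739 F [-0.4  0.3 -3.3]
[[-0.991 -0.136  0.001]
 [-0.136  0.991  0.   ]
 [-0.001  0.    -1.   ]]
shift [4.1 0.5 7.1] turn -0.0018 rows 1.0 per row [4.1 0.5 7.1] -0.0018
```

>>> {"op": "arm_command", "data": {"increments": "0.6 3.5 0 1 0; 0.6 3.5 0 4 0; 0.6 3.5 0 6 0; 0.6 3.5 0 7 0; 0.6 3.5 0 7 0"}}

```text
t: 22.35
tool_pos: [0.561, 0.1976, 0.116]
orientation: [-0.214, 3.134, 0.0]
force: [-2.1, -0.3, 1.2]
opening: 0.0574
gripper_force: 35.0
```

Contact felt. Releasing and rising.

>>> {"op": "arm_command", "data": {"increments": "0.35 0 0 0 0; 0.2 0 0 0 0; 0.15 0 0 0 0; 0.15 0 0 -30 0; 0.15 0 0 -80 0"}}

```text
t: 22.85
tool_pos: [0.558, 0.1967, 0.1919]
orientation: [0.213, -3.126, 0.002]
force: [-0.6, -0.2, 0.1]
opening: 0.0788
gripper_force: 0.0
```

>>> {"op": "arm_command", "data": {"increments": "0.15 20 0 -45 0; 0.1 40 -20 -60 0; 0 60 -60 -60 0; 0 70 -105 -60 0; 0 75 -150 -60 0"}}

```text
t: 23.35
tool_pos: [0.5063, 0.0376, 0.2563]
orientation: [-0.216, 3.133, -0.0]
force: [0.9, -0.3, 0.3]
opening: 0.093
gripper_force: 0.0
```

```bash
python3 - <<'E'
from h import *
go(.5078,-.4197,.25,92.5)
s=np.array(robot.read_camera('scene')); t=np.array(robot.read_camera('top')); cv2.imwrite('pics/s9.png',s); cv2.imwrite('pics/t9.png',t)
# orange blob check & white mug brightness in drainer
for n,im in(('scene',s),('top',t)):
    hsv=cv2.cvtColor(im,cv2.COLOR_BGR2HSV); mk=cv2.inRange(hsv,(3,170,60),(16,255,255)); 
    nn,l,stt,c=cv2.connectedComponentsWithStats(mk); i=1+np.argmax(stt[1:,4]) ; print(n,stt[i],c[i])
    im0=cv2.imread('pics/raw_s0.png' if n=='scene' else 'pics/raw_t0.png'); mk=cv2.inRange(cv2.cvtColor(im0,cv2.COLOR_BGR2HSV),(3,170,60),(16,255,255)); nn,l,stt,c=cv2.connectedComponentsWithStats(mk); i=1+np.argmax(stt[1:,4]); print('start',stt[i],c[i])
    print('mug pred',proj(n,[[*D(0,.04),.132],[*D(-.05,.04),.1],[*D(0,.04),.057]]).round(1).tolist())
E
```

```text
t 23.35 pos [0.5063 0.0376 0.2563] q [-0.027 -0.128  1.724 -0.     1.544 -1.735] open 0.09300120724975999 F [ 0.9 -0.3  0.3]
[[-0.991 -0.137  0.001]
 [-0.137  0.991 -0.   ]
 [-0.001 -0.    -1.   ]]
shift [  61.3 -453.2    6.3] turn 0.094 rows 10.0 per row [  6.1 -45.3   0.6] 0.0094
scene [    0   286   640   114 19897] [205.24546414 367.41327838]
start [    0   286   640   114 20783] [207.71948227 367.10980128]
mug pred [[387.9, 174.8], [385.0, 165.9], [383.9, 188.0]]
top [453 230  19  26 269] [461.85873606 238.69888476]
start [453 230  19  26 266] [461.83458647 238.54135338]
mug pred [[246.8, 223.0], [251.1, 241.7], [251.0, 226.3]]
```

>>> {"op": "arm_command", "data": {"increments": "0 6 -45 0 0.02; 0 12 -91 0 0.04; 0 18 -136 0 0.06; 0 25 -181 0 0.08; 0 31 -227 0 0.094"}}

```text
t: 23.95
tool_pos: [0.5071, -0.1915, 0.2558]
orientation: [-0.066, 3.14, 0.0]
force: [0.6, 1.7, -0.6]
opening: 0.0928
gripper_force: 0.0
```

>>> {"op": "arm_command", "data": {"increments": "0 10 -48 0 0; 0 19 -97 0 0; 0 28 -145 0 0; 0 38 -193 0 0; 0 47 -225 0 0"}}

```text
t: 24.45
tool_pos: [0.4691, -0.4198, 0.2553]
orientation: [0.064, -3.141, 0.001]
force: [-0.6, 0.5, 0.0]
opening: 0.093
gripper_force: 0.0
```

>>> {"op": "arm_command", "data": {"increments": "0 0 0 0 0; 0 0 0 0 0"}}

```text
t: 24.65
tool_pos: [0.4697, -0.4172, 0.2551]
orientation: [0.064, -3.141, -0.002]
force: [-0.2, 0.7, 0.1]
opening: 0.0929
gripper_force: 0.0
```

```bash
python3 - <<'E'
from h import *
go(.5078,-.4197,.058,92.5)
m=robot.camera_model('wrist'); im=np.array(robot.read_camera('wrist'))
mk=cv2.inRange(cv2.cvtColor(im,cv2.COLOR_BGR2HSV),(3,150,120),(20,255,255)); nn,l,stt,c=cv2.connectedComponentsWithStats(mk)
for i in range(1,nn):
    if stt[i,4]>50: print(stt[i],c[i])
print(proj('wrist',[[.5078,-.4197,.075],[.5078+.0255,-.4197,.075],[.4578,-.4219,.05],[.5078,-.4197-.0255,.075]],m).round(0).tolist())
t=np.array(robot.read_camera('top')); cv2.imwrite('pics/t10.png',t)
E
```

```text
t 24.65 pos [ 0.4697 -0.4172  0.2551] q [-8.080e-01  2.030e-01  1.387e+00  1.000e-03  1.553e+00 -2.420e+00] open 0.0928682461876731 F [-0.2  0.7  0.1]
[[-0.999 -0.041 -0.   ]
 [-0.041  0.999  0.001]
 [ 0.     0.001 -1.   ]]
shift [-38.   -4.3 197.1] turn -0.0028 rows 5.0 per row [-7.6 -0.9 39.4] -0.0006
[309 161   8  27 195] [312.70769231 174.88205128]
[ 287  192   53   50 2082] [313.39289145 216.47742555]
[[312.0, 218.0], [311.0, 242.0], [312.0, 164.0], [286.0, 217.0]]
```

The orange mug matches the prediction to about 1.5 px. Descending to it.

>>> {"op": "arm_command", "data": {"increments": "0 -38 -3 10 0; 0 -38 -3 60 0; 0 -38 -3 110 0; 0 -38 -3 160 0; 0 -38 -3 190 0"}}

```text
t: 25.25
tool_pos: [0.5068, -0.4148, 0.061]
orientation: [0.07, -3.137, -0.006]
force: [-0.1, 0.7, -0.3]
opening: 0.0928
gripper_force: 0.0
```

>>> {"op": "arm_command", "data": {"increments": "0 0 0 6 0; 0 0 0 6 0"}}

```text
t: 25.45
tool_pos: [0.5078, -0.417, 0.0592]
orientation: [0.069, -3.14, -0.002]
force: [0.6, 0.9, 0.3]
opening: 0.0931
gripper_force: 0.0
```

```bash
python3 - <<'E'
from h import *
go(.5078,-.4195,.058,92.5)
E
```

```text
t 25.45 pos [ 0.5078 -0.417   0.0592] q [-0.766  0.431  1.478  0.     1.234 -2.38 ] open 0.09313553161566254 F [0.6 0.9 0.3]
[[-0.999 -0.044 -0.001]
 [-0.044  0.999  0.001]
 [ 0.001  0.001 -1.   ]]
shift [ 0.1 -2.5  1.1] turn 0.0001 rows 1.0 per row [ 0.1 -2.5  1.1] 0.0001
```

>>> {"op": "arm_command", "data": {"increments": "0.2 0 -2 0 0; 0.5 0 -2 0 0; 0.6 0 -2 0 0; 0.6 0 -2 0 0; 0.6 0 -2 0 0"}}

```text
t: 25.95
tool_pos: [0.5079, -0.4208, 0.0603]
orientation: [-0.066, 3.14, -0.001]
force: [-0.2, -0.3, 8.4]
opening: 0.0577
gripper_force: 20.6
```

>>> {"op": "arm_command", "data": {"increments": "0.6 0 0 -20 0; 0.6 0 0 -60 0; 0.6 0 0 -110 0; 0.6 0 0 -160 0; 0.6 10 20 -190 0"}}

```text
t: 26.45
tool_pos: [0.4978, -0.403, 0.2542]
orientation: [-0.064, 3.137, -0.007]
force: [-0.0, -0.3, -1.4]
opening: 0.0577
gripper_force: 35.0
```

```bash
python3 - <<'E'
from h import *
t=D(-.04,-.07);print(t)
go(t[0],t[1],.25,97.9)
E
```

```text
[0.53600964 0.08346299]
t 26.45 pos [ 0.4978 -0.403   0.2542] q [-0.76   0.23   1.357 -0.     1.548 -2.372] open 0.05769865249911289 F [-0.  -0.3 -1.4]
[[-0.999 -0.041  0.004]
 [-0.041  0.999 -0.004]
 [-0.004 -0.004 -1.   ]]
shift [-58.1 484.5   2.3] turn -0.0969 rows 10.0 per row [-5.8 48.5  0.2] -0.0097
```

>>> {"op": "arm_command", "data": {"increments": "0.6 0 48 0 -0.01; 0.6 0 97 0 -0.02; 0.6 0 145 0 -0.03; 0.6 -5 194 0 -0.04; 0.6 -10 240 0 -0.05"}}

```text
t: 26.95
tool_pos: [0.496, -0.1588, 0.2492]
orientation: [0.145, -3.138, -0.001]
force: [0.9, 0.4, -1.3]
opening: 0.0578
gripper_force: 35.0
```

>>> {"op": "arm_command", "data": {"increments": "0.6 -10 48 0 -0.01; 0.6 -20 97 0 -0.02; 0.6 -30 145 0 -0.03; 0.6 -40 194 0 -0.04; 0.6 -50 230 0 -0.047"}}

```text
t: 27.45
tool_pos: [0.5247, 0.0757, 0.2494]
orientation: [0.221, -3.133, -0.001]
force: [0.4, -0.5, -3.2]
opening: 0.0577
gripper_force: 35.0
```

>>> {"op": "arm_command", "data": {"increments": "0.6 0 0 0 0; 0.6 0 0 0 0; 0.6 0 0 0 0"}}

```text
t: 27.75
tool_pos: [0.5251, 0.0721, 0.2493]
orientation: [0.218, -3.133, 0.001]
force: [-0.7, -0.2, -2.7]
opening: 0.0574
gripper_force: 35.0
```

```bash
python3 - <<'E'
from h import *
t=D(0,-.07);go(t[0],t[1],.135,97.9)
E
```

```text
t 27.75 pos [0.5251 0.0721 0.2493] q [ 0.04  -0.061  1.674 -0.     1.53  -1.67 ] open 0.05740248630457479 F [-0.7 -0.2 -2.7]
[[-0.99  -0.138 -0.001]
 [-0.138  0.99  -0.001]
 [ 0.001 -0.    -1.   ]]
shift [-52.5   9.8 114.2] turn 0.0008 rows 3.0 per row [-17.5   3.3  38.1] 0.0003
```

>>> {"op": "arm_command", "data": {"increments": "0.6 -26 5 0 0; 0.6 -52 10 10 0; 0.6 -52 10 50 0; 0.6 -52 10 90 0; 0.6 -52 10 112 0"}}

```text
t: 28.25
tool_pos: [0.5735, 0.0881, 0.1335]
orientation: [0.214, -3.129, 0.0]
force: [-0.8, -0.3, -3.4]
opening: 0.0575
gripper_force: 35.0
```

>>> {"op": "arm_command", "data": {"increments": "0.6 0 0 0 0; 0.6 0 0 0 0; 0.6 0 0 0 0"}}

```text
t: 28.55
tool_pos: [0.577, 0.0893, 0.1401]
orientation: [-0.217, 3.13, -0.0]
force: [-0.2, -1.0, -2.3]
opening: 0.0575
gripper_force: 35.0
```

```bash
python3 - <<'E'
from h import *
t=D(0,-.07);go(t[0],t[1],.117,97.9)
E
```

```text
t 28.55 pos [0.577  0.0893 0.1401] q [ 0.066  0.155  1.653 -0.     1.329 -1.643] open 0.05746012419571321 F [-0.2 -1.  -2.3]
[[-0.99  -0.138  0.004]
 [-0.138  0.99   0.   ]
 [-0.004 -0.    -1.   ]]
shift [ 1.5 -0.2 23.1] turn 0.0003 rows 1.0 per row [ 1.5 -0.2 23.1] 0.0003
```

>>> {"op": "arm_command", "data": {"increments": "0.6 1 0 8 0; 0.6 1 0 15 0; 0.6 1 0 19 0; 0.6 1 0 22 0; 0.6 1 0 22 0"}}

```text
t: 29.05
tool_pos: [0.5748, 0.0899, 0.1173]
orientation: [-0.219, 3.133, -0.0]
force: [-5.5, -1.3, 10.4]
opening: 0.0571
gripper_force: 35.0
```

>>> {"op": "arm_command", "data": {"increments": "0.6 0 0 1 0; 0.6 0 0 2 0; 0.6 0 0 2 0"}}

```text
t: 29.35
tool_pos: [0.5751, 0.0899, 0.1172]
orientation: [-0.219, 3.132, -0.0]
force: [-13.2, -1.0, 23.4]
opening: 0.0575
gripper_force: 35.0
```

Well in contact. I'll back off 1 mm, then release.

>>> {"op": "arm_command", "data": {"increments": "0.6 0 0 -2.5 0; 0.6 0 0 -2.5 0; 0.35 0 0 -2.5 0; 0.2 0 0 -2.5 0; 0.2 0 0 -2.5 0"}}

```text
t: 29.85
tool_pos: [0.5743, 0.0898, 0.1157]
orientation: [0.219, -3.133, -0.0]
force: [-0.3, -0.4, -0.0]
opening: 0.0714
gripper_force: 0.0
```

>>> {"op": "arm_command", "data": {"increments": "0.2 0 0 -20 0; 0.2 0 0 -60 0; 0.2 0 0 -110 0; 0.2 20 0 -140 0; 0.3 60 -40 -150 0"}}

```text
t: 30.35
tool_pos: [0.527, 0.0499, 0.2696]
orientation: [-0.224, 3.126, 0.001]
force: [-0.0, -1.8, 0.1]
opening: 0.0701
gripper_force: 0.0
```

>>> {"op": "arm_command", "data": {"increments": "0.6 35 -30 0 0; 0.6 70 -70 0 0; 0.6 80 -110 0 0; 0.6 80 -150 0 0; 0.6 80 -180 0 0"}}

```text
t: 30.85
tool_pos: [0.4703, -0.1439, 0.265]
orientation: [-0.216, 3.133, -0.001]
force: [0.2, -0.8, -1.4]
opening: 0.0374
gripper_force: 0.0
```

```bash
python3 - <<'E'
from h import *
st()
S=np.array(robot.read_camera('scene')); T=np.array(robot.read_camera('top')); cv2.imwrite('pics/s11.png',S); cv2.imwrite('pics/t11.png',T)
P={'scene':S,'top':T}; obs=[]
for n,im in P.items():
    hsv=cv2.cvtColor(im,cv2.COLOR_BGR2HSV); p=proj(n,[[*D(0,-.07),.132]])[0]
    mk=cv2.inRange(hsv,(3,150,50),(18,255,255)); nn,l,stt,c=cv2.connectedComponentsWithStats(mk)
    print(n,'orange pred top',p.round(1),[(stt[i].tolist(),c[i].round(1).tolist()) for i in range(1,nn) if stt[i,4]>15 and np.linalg.norm(c[i]-p)<40])
    print(' pred body/handle',proj(n,[[*D(0,-.07),.057],[*D(-.05,-.07),.099],[*D(0,.04),.132],[*D(-.05,.04),.099]]).round(1).tolist())
E
```

```text
t 30.85 pos [ 0.4703 -0.1439  0.265 ] q [-0.401 -0.175  1.75  -0.     1.565 -2.11 ] open 0.03742512309467457 F [ 0.2 -0.8 -1.4]
[[-0.991 -0.137  0.001]
 [-0.137  0.991 -0.001]
 [-0.001 -0.001 -1.   ]]
scene orange pred top [348.5 174.3] [([339, 163, 21, 26, 372], [349.0, 177.8])]
 pred body/handle [[346.8, 187.6], [347.4, 165.7], [387.9, 174.8], [384.9, 166.1]]
top orange pred top [285.6 216.6] [([277, 208, 20, 29, 351], [286.4, 219.2])]
 pred body/handle [[287.6, 220.2], [289.2, 235.4], [246.8, 223.0], [251.1, 241.7]]
```

```bash
python3 - <<'E'
from h import *
T=cv2.imread('pics/t11.png'); A=cv2.imread('pics/raw_t2.png'); S=cv2.imread('pics/s11.png')
g=cv2.cvtColor(T,cv2.COLOR_BGR2GRAY); 
print(g[208:246:2,230:300:3])
m=robot.camera_model('top')
for x in(-.018,.018): print('bar',x,proj('top',[[*D(x,y),.057] for y in(-.13,-.02,.1)],m).round(1).tolist())
E
```

```text
[[ 75  69  69  68  68  68  70  70  69  69  69  67  68  68  68  69  68  69
   72  73  67  69  69  69]
 [ 68  69  69  68  68  68  67  69  69  68  68  70  69  68  68  68  68  86
   93  92  87  63  72  87]
 [ 69  69  67  68  69  82  91  73  68  68  68  68  69  70  68  68  79  92
   92  92  91  80 126 136]
 [ 69  68  68  67 106 142 145 134  75  69  69  68  67  67  76  85  90  93
   91  92  91  89  93 122]
 [ 69  69  68  81 146 145 146 146 130  67  77  89 104 129 130 126  91  92
   91  92  92  91  70  93]
 [ 69  79  68 119 145 145 145 145 145  78 125 137 136 132 129 110  90  92
   92  91  92  90  54  73]
 [ 68 101 101 141 145 145 145 145 145  93  80  95  91  88  92  89  89  91
   92  91  90  89  49  69]
 [108 136 137 143 145 145 146 146 146  97  76  68  97  80  77  76  79  92
   92  92  91  77  50  69]
 [142 134 129 141 146 145 145 145 146  90  70  69  69  68  69  68  65  89
   93  92  88  53  59  94]
 [ 85  81  99 131 146 146 145 145 142  77  71  69  68  67  70  77 110  62
   76  73  56  45  80  88]
 [ 68  71  76  91 145 146 146 146 114  72  72  69  79  87  89 109 138 103
   46  75  51  5
[... 238 characters left out ...]
 110 117  83  68  68  67  70  70  69  69  70  69
   71  73  61  77  70  70]
 [141 136 129 118  98 101 113 134  94  69  69  69  70  70  69  69  70  70
   69  75  64 102  90  70]
 [ 88  81  97  96  89  77  87 128  78  69  71  69  70  69  70  70  69  69
   71  83  92 101 101  98]
 [ 69  69  76  70  69  69  72 118  72  80  98  76  69  70  70  70  71  70
   69  96 101 102 101 102]
 [ 71  70  70  70  72  81  95  98  98 103 103 102  83  69  71  71  71  72
   72 101 101 102 102 101]
 [ 70  72  85  99 102 105 103 104 104 103 104 103 103  71  75  70  70  72
   86 102 100 101  90 100]]
bar -0.018 [[308.6, 222.8], [271.9, 229.0], [231.8, 235.6]]
bar 0.018 [[306.7, 210.9], [270.1, 217.1], [230.2, 223.7]]
```

The mugs and bars check out numerically: the white disc's centre is at (247.5,222) against a predicted (247,223), and both handles are where expected. Going back to the cover handle.

>>> {"op": "arm_command", "data": {"increments": "0.6 0 20 -20 0.147; 0.6 -15 50 -40 0.294; 0.6 -30 80 -60 0.441; 0.6 -45 110 -70 0.588; 0.6 -60 140 -80 0.735"}}

```text
t: 31.45
tool_pos: [0.5109, 0.0075, 0.3456]
orientation: [0.931, 3.0, 0.001]
force: [-0.3, -0.6, -0.0]
opening: 0.0374
gripper_force: 0.0
```

```bash
python3 - <<'E'
from h import *
go(.713,.1795,.34,7.9)
E
```

```text
t 31.45 pos [0.5109 0.0075 0.3456] q [-0.086 -0.132  1.566  0.     1.706 -1.055] open 0.03742574646741311 F [-0.3 -0.6 -0. ]
[[-0.824  0.566  0.001]
 [ 0.566  0.824  0.   ]
 [-0.     0.001 -1.   ]]
shift [-69.2 256.2   5.8] turn 0.8314 rows 6.0 per row [-11.5  42.7   1. ] 0.1386
```

>>> {"op": "arm_command", "data": {"increments": "0.6 -11 40 0 0.14; 0.6 -23 80 0 0.28; 0.6 -34 120 0 0.42; 0.6 -46 165 0 0.56; 0.6 -58 210 0 0.7"}}

```text
t: 31.95
tool_pos: [0.6773, 0.149, 0.3445]
orientation: [-1.902, -2.5, 0.0]
force: [0.2, -0.2, 1.2]
opening: 0.0374
gripper_force: 0.0
```

```bash
python3 - <<'E'
from h import *
go(.713,.1795,.34,7.9)
E
```

```text
t 31.95 pos [0.6773 0.149  0.3445] q [ 0.143  0.377  1.018  0.     1.746 -0.127] open 0.037380841996472486 F [ 0.2 -0.2  1.2]
[[-0.267  0.964 -0.   ]
 [ 0.964  0.267  0.   ]
 [ 0.    -0.    -1.   ]]
shift [19.8 42.6  4.5] turn 0.132 rows 1.0 per row [19.8 42.6  4.5] 0.132
```

>>> {"op": "arm_command", "data": {"increments": "0.6 20 42 4 0.132; 0.6 20 42 4 0.132; 0.6 20 42 4 0.132"}}

```text
t: 32.25
tool_pos: [0.7112, 0.1789, 0.3372]
orientation: [-2.051, -2.375, 0.006]
force: [-0.2, -0.9, -0.7]
opening: 0.0372
gripper_force: 0.0
```

```bash
python3 - <<'E'
from h import *
go(.713,.1798,.2465,7.9)
im=np.array(robot.read_camera('wrist')); print(proj('wrist',[[.713-.0055,.179+.04,.2393]]).round())
g=cv2.cvtColor(im,cv2.COLOR_BGR2GRAY).astype(int)
for r in(150,170,190,210): e=np.diff(g[r]); print(r,[(int(i),int(e[i])) for i in np.where(np.abs(e)>25)[0] if 230<i<400])
E
```

```text
t 32.25 pos [0.7112 0.1789 0.3372] q [0.177 0.506 0.867 0.    1.774 0.031] open 0.03716238194568065 F [-0.2 -0.9 -0.7]
[[-0.145  0.989 -0.005]
 [ 0.989  0.145 -0.001]
 [-0.    -0.005 -1.   ]]
shift [ 0.6  2.3 90.6] turn 0.0081 rows 2.0 per row [ 0.3  1.2 45.3] 0.0041
[[320. 148.]]
150 [(244, -29), (245, 36), (251, -43), (252, 48), (253, 56), (311, -37), (312, -113), (313, 50), (327, -27), (328, -42), (329, 63), (339, -55), (340, -42), (341, 34), (342, 36), (345, -28), (347, 101)]
170 [(246, 37), (252, -44), (253, 66), (254, 44), (311, -39), (312, -116), (313, 51), (327, -27), (328, -31), (329, 56), (339, -112), (340, 32), (345, -40), (346, 74), (347, 52)]
190 [(247, 31), (253, -54), (254, 90), (255, 28), (312, -149), (313, 54), (314, 30), (327, -28), (329, 48), (339, -132), (340, 58), (341, 29), (346, 119)]
210 [(249, 26), (254, -62), (255, 107), (263, 32), (312, -180), (313, 54), (314, 29), (327, -34), (329, 56), (338, -37), (339, -56), (340, 27), (341, 38), (344, -31), (345, 45), (346, 78)]
```

The handle spans columns 312–328, as predicted (320). Gripping it.

>>> {"op": "arm_command", "data": {"increments": "0.6 0 1 30 0.008; 0.6 0 1 60 0.008; 0.6 0 1 85 0.008; 0.6 0 1 91 0.008; 0.6 0 1 91 0.008", "grip_force": 30}}

```text
t: 32.8
tool_pos: [0.7117, 0.1767, 0.251]
orientation: [2.067, 2.366, 0.0]
force: [0.0, 0.6, 0.1]
opening: 0.037
gripper_force: 0.0
```

>>> {"op": "arm_command", "data": {"increments": "1 0 0 0 0; 1 0 0 0 0; 1 0 0 0 0; 1 0 0 0 0"}}

```text
t: 33.2
tool_pos: [0.7132, 0.1775, 0.2511]
orientation: [2.065, 2.365, 0.003]
force: [0.1, -0.0, 1.7]
opening: 0.0112
gripper_force: 30.0
```

```bash
python3 - <<'E'
from h import *
s,Rt=st(); g=s['tool_pos']+Rt[:,2]*.006; r=.192; th0=np.arctan2(55,-184)
th=th0-1.726; ex=np.array([np.cos(PSI),np.sin(PSI),0])
print('x,z check',(g[:2]-D(.068,0))@ex[:2],g[2]-.066, r*np.cos(th),r*np.sin(th))
for v in np.arange(1.65,-.05,-.1): print(round(v,2),np.round(Rt.T@(ex*r*(np.cos(th0-v)-np.cos(th))+np.array([0,0,r*(np.sin(th0-v)-np.sin(th))]))*1e3,1))
E
```

```text
t 33.2 pos [0.7132 0.1775 0.2511] q [ 0.174  0.5    1.029 -0.     1.61   0.039] open 0.011176607856195713 F [ 0.1 -0.   1.7]
[[-0.135  0.991  0.002]
 [ 0.991  0.135  0.   ]
 [ 0.     0.002 -1.   ]]
x,z check 0.0804847897839479 0.1791283555742036 0.08276278695030792 0.17324641726805765
1.65 [ -0.  -13.4  -5.8]
1.55 [ -0.1 -31.6 -11.9]
1.45 [ -0.1 -50.3 -16.1]
1.35 [ -0.2 -69.4 -18.4]
1.25 [ -0.3 -88.5 -18.9]
1.15 [  -0.3 -107.7  -17.4]
1.05 [  -0.4 -126.6  -14. ]
0.95 [  -0.4 -145.    -8.7]
0.85 [  -0.5 -162.9   -1.6]
0.75 [  -0.5 -179.9    7.2]
0.65 [  -0.6 -196.    17.7]
0.55 [  -0.6 -210.9   29.7]
0.45 [  -0.7 -224.6   43.2]
0.35 [  -0.7 -236.8   58. ]
0.25 [  -0.7 -247.6   73.9]
0.15 [  -0.8 -256.6   90.8]
0.05 [  -0.8 -264.   108.5]
```

>>> {"op": "arm_command", "data": {"increments": "1 0 -7 -3 0; 1 0 -13.4 -5.8 0; 1 0 -31.6 -11.9 0; 1 0 -50.3 -16.1 0; 1 0 -69.4 -18.4 0"}}

```text
t: 33.7
tool_pos: [0.6447, 0.1676, 0.2697]
orientation: [2.065, 2.363, 0.004]
force: [4.6, -1.9, 1.8]
opening: 0.011
gripper_force: 30.0
```

>>> {"op": "arm_command", "data": {"increments": "1 0 -19.1 -0.5 0; 1 0 -38.3 1 0; 1 0 -57.2 4.4 0; 1 0 -75.6 9.7 0; 1 0 -93.5 16.8 0"}}

```text
t: 34.2
tool_pos: [0.552, 0.1549, 0.253]
orientation: [2.065, 2.363, 0.004]
force: [4.6, -1.3, 0.9]
opening: 0.0108
gripper_force: 30.0
```

```bash
cat > cl.py <<'E'
from h import *
import sys
off=.0059 # handle sits this far below grasp point
s,Rt=st(); g=s['tool_pos']+Rt[:,2]*(.006+off); r=.192; th0=np.arctan2(55,-184); ex=np.array([np.cos(PSI),np.sin(PSI),0])
hx=(g[:2]-D(.068,0))@ex[:2]; hz=g[2]-.066; th=np.arctan2(hz,hx); print('r',np.hypot(hx,hz),'theta',th0-th)
for v in map(float,sys.argv[1:]): print(v,np.round(Rt.T@(ex*(r*np.cos(th0-v)-hx)+np.array([0,0,r*np.sin(th0-v)-hz]))*1e3,1))
E
python3 cl.py .8 .75 .7 .65 .6
```

```text
t 34.2 pos [0.552  0.1549 0.253 ] q [ 1.850e-01  5.000e-02  1.556e+00 -1.000e-03  1.531e+00  5.000e-02] open 0.010801662303097523 F [ 4.6 -1.3  0.9]
[[-0.134  0.991  0.005]
 [ 0.991  0.134 -0.   ]
 [-0.001  0.005 -1.   ]]
r 0.19345637974490393 theta 0.8408603596341271
0.8 [-0.  -6.4  4.8]
0.75 [ -0.  -14.9   9.4]
0.7 [ -0.1 -23.   14.4]
0.65 [ -0.1 -30.9  19.8]
0.6 [ -0.1 -38.6  25.6]
```

>>> {"op": "arm_command", "data": {"increments": "1 0 -6.5 4 0; 1 0 -15 8.7 0; 1 0 -23 13.7 0; 1 0 -31 19 0; 1 0 -38.6 24.8 0"}}

```text
t: 34.7
tool_pos: [0.5135, 0.1495, 0.2275]
orientation: [2.065, 2.364, 0.001]
force: [3.7, -4.7, 1.1]
opening: 0.0111
gripper_force: 30.1
```

```bash
python3 cl.py .55 .5 .45 .4 .35 .3
```

```text
t 34.7 pos [0.5135 0.1495 0.2275] q [ 0.188 -0.04   1.694 -0.002  1.486  0.054] open 0.011149047208554906 F [ 3.7 -4.7  1.1]
[[-0.134  0.991  0.003]
 [ 0.991  0.134 -0.001]
 [-0.001  0.002 -1.   ]]
r 0.19252455511327585 theta 0.5993414619637414
0.55 [-0.  -6.9  6.5]
0.5 [ -0.  -13.9  13.1]
0.45 [ -0.  -20.6  20. ]
0.4 [ -0.1 -26.9  27.2]
0.35 [ -0.1 -32.8  34.8]
0.3 [ -0.1 -38.4  42.6]
```

>>> {"op": "arm_command", "data": {"increments": "1 0 -7 6.5 0; 1 0 -14 13 0; 1 0 -20.6 20 0; 1 0 -27 27 0; 1 0 -33 34.8 0"}}

```text
t: 35.2
tool_pos: [0.4806, 0.1453, 0.192]
orientation: [2.066, 2.365, 0.001]
force: [2.1, -2.6, 1.9]
opening: 0.0111
gripper_force: 30.0
```

```bash
python3 cl.py .32 .29 .26 .23 .2 .17 .14
```

```text
t 35.2 pos [0.4806 0.1453 0.192 ] q [ 1.920e-01 -1.080e-01  1.823e+00 -1.000e-03  1.425e+00  5.800e-02] open 0.011107032787767292 F [ 2.1 -2.6  1.9]
[[-0.134  0.991  0.002]
 [ 0.991  0.134 -0.001]
 [-0.001  0.001 -1.   ]]
r 0.1919780957437701 theta 0.3458172361924956
0.32 [-0.  -2.9  4. ]
0.29 [-0.  -6.2  8.8]
0.26 [-0.  -9.2 13.6]
0.23 [ -0.  -12.2  18.6]
0.2 [ -0.  -15.   23.6]
0.17 [ -0.  -17.6  28.7]
0.14 [ -0.  -20.1  33.9]
```

>>> {"op": "arm_command", "data": {"increments": "1 0 -3 4 0; 1 0 -6 8.8 0; 1 0 -9.2 13.6 0; 1 0 -12.2 18.6 0; 1 0 -15 23.6 0"}}

```text
t: 35.7
tool_pos: [0.4655, 0.1437, 0.168]
orientation: [2.066, 2.366, 0.001]
force: [3.7, -4.1, 0.7]
opening: 0.0113
gripper_force: 30.0
```

```bash
python3 cl.py .17 .14 .11 .08 .05 .025 .0 -.01
```

```text
t 35.7 pos [0.4655 0.1437 0.168 ] q [ 0.194 -0.13   1.889 -0.     1.383  0.059] open 0.011347681826282848 F [ 3.7 -4.1  0.7]
[[-0.134  0.991  0.001]
 [ 0.991  0.134  0.   ]
 [-0.     0.001 -1.   ]]
r 0.19199627635711863 theta 0.19820240910268172
0.17 [-0.  -2.5  4.8]
0.14 [-0. -5. 10.]
0.11 [-0.  -7.3 15.3]
0.08 [-0.  -9.5 20.6]
0.05 [ -0.  -11.5  26. ]
0.025 [ -0.  -13.   30.6]
0.0 [ -0.  -14.5  35.1]
-0.01 [ -0. -15.  37.]
```

>>> {"op": "arm_command", "data": {"increments": "1 0 -2.5 4.8 0; 1 0 -5 10 0; 1 0 -7.3 15.3 0; 1 0 -9.5 20.6 0; 1 0 -11.5 26 0"}}

```text
t: 36.2
tool_pos: [0.4538, 0.1424, 0.1418]
orientation: [-2.066, -2.366, -0.0]
force: [3.0, -4.1, 0.2]
opening: 0.0109
gripper_force: 30.0
```

>>> {"op": "arm_command", "data": {"increments": "1 0 -0.8 2.5 0; 1 0 -1.5 4.6 0; 1 0 -2.3 7 0; 1 0 -3 9 0; 1 0 -3 10 0"}}

```text
t: 36.7
tool_pos: [0.4511, 0.142, 0.133]
orientation: [2.066, 2.366, 0.001]
force: [-3.6, -1.7, 15.2]
opening: 0.011
gripper_force: 30.0
```

```bash
python3 cl.py 0
```

```text
t 36.7 pos [0.4511 0.142  0.133 ] q [ 0.196 -0.137  1.961  0.     1.317  0.061] open 0.01096159051947712 F [-3.6 -1.7 15.2]
[[-0.135  0.991  0.   ]
 [ 0.991  0.135  0.   ]
 [ 0.     0.    -1.   ]]
r 0.19211247367643786 theta 0.0006762210030326621
0.0 [0.  0.1 0.2]
```

The stop has been reached: 15 N upward and theta≈0. Releasing, rising clear, and checking numerically before I hand in.

>>> {"op": "arm_command", "data": {"increments": "0.65 0 0 0 0; 0.65 0 0 0 0; 0.65 0 0 0 0; 0.65 0 0 0 0"}}

```text
t: 37.1
tool_pos: [0.4505, 0.1419, 0.1318]
orientation: [-2.066, -2.366, 0.001]
force: [0.5, -0.4, 0.4]
opening: 0.0321
gripper_force: 0.0
```

>>> {"op": "arm_command", "data": {"increments": "0.65 0 0 -15 0; 0.65 0 0 -40 0; 0.65 0 0 -80 0; 0.65 -30 -20 -110 0; 0.65 -70 -40 -120 0"}}

```text
t: 37.6
tool_pos: [0.4217, 0.0676, 0.2559]
orientation: [2.061, 2.367, 0.006]
force: [0.4, -0.6, -0.4]
opening: 0.0322
gripper_force: 0.0
```

>>> {"op": "arm_command", "data": {"increments": "0.65 -40 -20 0 0; 0.65 -85 -20 0 0; 0.65 -130 -20 0 0; 0.65 -130 -20 0 0; 0.65 -130 -20 0 0"}}

```text
t: 38.1
tool_pos: [0.4182, -0.0651, 0.252]
orientation: [-2.069, -2.362, -0.0]
force: [-0.3, -0.8, 0.4]
opening: 0.0327
gripper_force: 0.0
```

```bash
python3 - <<'E'
from h import *
st(); T=np.array(robot.read_camera('top')); S=np.array(robot.read_camera('scene'))
for n,im in(('top',T),('scene',S)):
    hsv=cv2.cvtColor(im,cv2.COLOR_BGR2HSV); p=proj(n,[[*D(0,-.07),.132]])[0]
    mk=cv2.inRange(hsv,(3,70,40),(20,255,255)); nn,l,stt,c=cv2.connectedComponentsWithStats(mk)
    print(n,p,[(stt[i].tolist(),c[i].round(1).tolist()) for i in range(1,nn) if stt[i,4]>15 and np.linalg.norm(c[i]-p)<40])
g=cv2.cvtColor(T,cv2.COLOR_BGR2GRAY); print(g[208:246:3,234:264:3])
# handle bar location when shut
print(proj('top',[[*D(-.116,0),.121]]),proj('scene',[[*D(-.116,0),.121]]))
q=proj('scene',[[*D(-.116,0),.121]])[0]; gs=cv2.cvtColor(S,cv2.COLOR_BGR2GRAY); c,r=map(int,q.round()); print(gs[r-8:r+9,c-3:c+4:3].T)
q=proj('top',[[*D(-.116,0),.121]])[0]; c,r=map(int,q.round()); print(g[r-8:r+9,c-3:c+4:3].T)
E
```

```text
t 38.1 pos [ 0.4182 -0.0651  0.252 ] q [-0.276 -0.37   1.934  0.     1.578 -0.408] open 0.03274573879469667 F [-0.3 -0.8  0.4]
[[-0.132  0.991 -0.001]
 [ 0.991  0.132  0.001]
 [ 0.001 -0.001 -1.   ]]
top [285.61121837 216.57152212] []
scene [348.49468829 174.32309529] []
[[123 125 130 132 131 131 131 132 131 131]
 [132 132 132 132 130 130 130 125 124 123]
 [129 125 124 128 133 134 128 123 123 123]
 [123 122 130 134 135 135 135 131 122 126]
 [122 123 135 135 134 135 134 135 123 127]
 [129 128 135 134 135 134 134 135 125 123]
 [122 122 134 135 135 134 135 133 124 123]
 [123 123 124 133 135 135 133 125 124 125]
 [122 123 122 125 124 127 123 123 126 127]
 [128 129 127 128 125 130 132 122 122 123]
 [123 123 123 123 123 126 128 123 123 122]
 [122 123 123 122 123 123 128 122 123 122]
 [123 122 122 123 123 122 123 120 119 106]]
[[267.47225599 262.06390792]] [[370.97689244 143.14375499]]
[[142 140 140 137 142 134 112 126 133  99  85 130 143 142 136 101  89]
 [142 141 139 141 141 138 113 125 135  99  84 131 140 141 131  97  92]
 [138 139 140 141 145 135 114 128 134  97  86 130 138 140 132  98  83]]
[[102 101 101 101 101 101 104 120 134 132 110  93  98 101 102 116 138]
 [102 101 101 102 102  99 104 126 135 122  99  98 102 101 114 134 142]
 [101 101 101 101 100 102 118 135 131 110  93  98 100 102 115 135 142]]
```

```bash
python3 - <<'E'
from h import *
T=np.array(robot.read_camera('top')).astype(int); d=T[:,:,2]-T[:,:,0]
mk=((d>8)).astype(np.uint8)[195:250,200:325]; nn,l,s,c=cv2.connectedComponentsWithStats(mk)
for i in range(1,nn):
    if s[i,4]>30: print(s[i]+[200,195,0,0,0],c[i]+[200,195])
robot.close_job(); print(robot.read_state()['t'])
E
```

```text
[276 208  22  30 382] [286.77748691 219.58115183]
[317 230   8  20  87] [321.79310345 242.32183908]
the job is handed in; nothing more can be done
the job is handed in; nothing more can be done
```

I handed the job in at about 38 s of robot time: the cover was lifted, both bars were seated, and the white and orange mugs (only two were there) were stood on the bars with handles to the front. The cover was then lowered gently until shut; my last camera checks agreed, but the judge's verdict was not shown.

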